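# Clamp the tube rack on the shaker with its draw latch

### The arm

A 6-joint arm with a two-finger parallel gripper is mounted at the origin on the work surface. World frame = base frame: x ahead of the robot, y to its left, z up, the work surface at z = 0. Lengths are in m, angles in rad, forces in N, time in s.
With the tool pointing down it reaches from about 0.3 to 0.775 m from the base axis. Payload 14.6 kg.
Tool frame: the origin (TCP) lies at the very end of the fingers, on their centre line; the grasp point (between the pads) lies 19 mm behind it (ctrl.hold_point_z is the z of the grasp point in the tool frame, in m); z points along the fingers, y is the direction in which the jaws open and shut (so a half turn about z gives the same grasp; the last joint's range is limited). The gripper opens to 94 mm and grips with 3 to 60 N. Pads are 16 mm wide; open, the fingers measure 119 mm over their backs; the gripper's body (75 mm by 177 mm) begins 78 mm behind the grasp point.
Start: joints at [-1.363, 0.3, 1.521, -0, 1.321, -0.067], TCP at [0.149, -0.529, 0.205] pointing down, gripper open.
Joint ranges: [-3.03, 3.03], [-0.79, 2.21], [0.23, 2.52], [-1.04, 4.18], [0, 3.07], [-2.55, 2.55]. Speed limits (rad/s): [2.22, 2.22, 2.57, 3.14, 3.14, 3.14].

### API

Orientations are given as [roll, pitch, yaw] about the fixed x, y, z axes, in that order (R = Rz(yaw) Ry(pitch) Rx(roll)).
In Python, from station import ctrl, cams, hand_in gives the robot as it stands.
- The arm moves only by the tool servo_tool, never from a script. Its argument "rows" is a list of rows, each a list of 7 numbers: the shift along the world's x, y, z in m, then the turn, a rotation vector about the world's x, y, z in rad, then the gripper command: -1 is shut, 1 is fully open, values between are in proportion. A call has exactly 8 rows; each row is the pose to reach, as a shift and turn from the pose measured when the call began; what a row does not reach only later rows make up. A row lasts 1/12 s, in which the tool goes at most 41.7 mm and 7.16 degrees, less where a joint would pass 70% of its speed; a pose out of reach is approached as far as the arm can. A call with a gripper value outside its range is refused whole. The fingers move at their own pace and stop on an object; "newtons" is the grip in N (left out, the last holds). Time passes only in rows, so rows that repeat a pose let the fingers close, or fill a call up. It gives the time, the measured TCP pose, the force and the opening at its end, in the units of the state.
- ctrl.get_obs(): the state, without advancing time (a new reading comes with each control period).
- cams.camera(name): name is "side" or "top" or "wrist"; returns a dict with "image" (480x640x3 uint8, red, green, blue), "depth" (480x640 float32, m along the optical axis (not along the pixel's ray), 0 where there is no reading), "fx", "fy", "cx", "cy" (pixels), "rvec" (rotation vector, rad) and "tvec" (3), from world to camera coordinates, as OpenCV has them; the wrist camera has in their place "hand_eye" (4x4, takes a point from camera to tool coordinates, whose origin is the TCP and whose axes are the flange's). Camera axes: x right, y down, z forward; pixel columns grow to the right and rows downward; lengths in m; the calibration is good to about 2 mm. A picture is of the moment at which its call begins: read the wrist's pose just before it.
- hand_in(): hands the job in, once; it reports no verdict.
Trained networks look in a picture, given as the dict that the camera call returned (one of the last four; its "shot" number tells which), for a name from the list of things; names that differ only in an ending like _2 or _b are one class to them, and where a whole thing is asked for, a point or a joint stands for the part that bears it (a point fixed in the world has none). Each returns a list of dicts, best first, with "p" (0 to 1); they miss things now and then, are a little off and sometimes report something else, mostly with a low value. They report only what shows in the picture. A call takes as long as a camera call. They do not tell look-alikes from the thing itself.
- cams.spot_in(picture, name): "box" ([left, top, right, bottom] as shares, 0 to 1, of the picture: columns of its width, rows of its height, round what is visible of it).
- cams.place_of(picture, name): "at" ([column, row] as shares, 0 to 1, of the picture: columns of its width, rows of its height: a listed point, or the origin of a listed thing).
The state is a dict: "time_s": time; "qpos": joint angles; "joint_vel": joint speeds; "tau": joint torques, N m; "ee_pos": TCP position; "eef_rot": TCP orientation; "force": force on the tool from outside, world axes, zero at the start; "moment": the same for the moment, N m; "grip_width": finger opening in m.
Only numpy, scipy, OpenCV 4.12 (cv2) and the standard library are available. Lean on these libraries where they do the work, as an engineer would, in place of code of your own. Each camera call takes 0.05 s, during which the arm holds its last target.

### The job

Clamp the tube rack on the shaker platform before it is switched on: take the latch's wire loop by its tab, put its crossbar over the keeper hook of the sliding jaw and draw it snugly back under the hook's lip. Then swing the lever over, past centre, until it lies flat with the loop still hooked, and lean on the flat handle for a moment with a firm push of about 15 N so that it is surely home. Never load the handle, the jaw or the hook with more than 25 N, do not shove the rack about, and leave the other things alone.

Things in the scene. Friction and masses are not known exactly. Their poses are not given: they have to be found in the camera images.
- shaker: Orbital shaker, white box, grey platform 250 (x) by 300 (y) mm, top 85 mm above the origin (centre of the underside; z up); fixed, at any place and yaw. The rack stands on the -y half between a 34 mm fence (-x side) and the sliding jaw (+x side). The latch moves in the plane y = 75 mm: lever at -x, keeper at +x. All parts below turn with the shaker; x, y, z mean its axes.
- latch_pivot (a point): Lever's hinge between two steel cheeks, at shaker x -20, y 75 mm, 34 mm above the platform; hinge axis along y. The loop's pin sits on the lever 22 mm from here, 18 degrees ahead of the handle in the closing sense.
- lever_angle (a joint): Lever angle, rad. 0: the handle points to +x and 35 degrees up (over the keeper); 0.96: upright; 2.53: shut on a rigid stop, flat, pointing to -x. Starts at 0.15 to 0.55. Friction 0.045 N m keeps it where it is left. Closing draws the hooked loop to -x; dead centre is about 0.3 rad before shut.
- latch_lever: The lever, a steel handle plate 24 mm wide, 7 mm thick, its end 71 mm from the pivot. Origin: on the pivot. x points along the handle to its free end. z is the plate's normal; the face to push is on the -z side: it looks down towards the keeper when open and is the upper face when shut.
- lever_pad (a point): The place to press: mid-plate of the handle, 58 mm from the pivot along it (34 mm above the platform when shut); axes as the lever's.
- latch_bail (a joint): Angle of the wire loop on the lever, rad. The loop's slope (positive: bar higher than pin) is lever_angle + latch_bail, 0.3 to 0.85 at the start. Friction 0.03 N m keeps it where it is left; it then turns along with the lever unless something holds it, so a bar not yet under the lip rises off again.
- bail_bar (a point): Middle of the crossbar of the loop: steel wire 6 mm thick, two legs 38 mm apart, 80 mm from pin to bar centre; the handle swings between the legs. x points from the pin to the bar, y along the bar.
- bail_tab (a point): Centre of the loop's finger tab, gripped from above across its 12 mm width (along y). Steel, 28 long, 12 wide, 8 mm thick, beyond the bar, kinked up 0.26 rad; its centre is 17 mm beyond and 5 mm above the bar centre in the loop's frame. It may turn about y between the fingers; moving it moves loop and lever together.
- keeper_seat (a point): Bar centre when hooked: on the post's +x face, 31 mm above the platform. Post 14 mm wide (y); its lip ends 3 mm beyond (+x of) this point, underside 38, top 42 mm above the platform. The bar must pass 8 mm or more beyond this point, sink under the lip, and be drawn back. Below, the jaw's foot (top at 20 mm) ends 4 mm beyond. Moves with the jaw.
- clamp_jaw: The sliding jaw, an aluminium bar with the steel keeper at its +y end. Its origin is the shaker's, shifted by jaw_travel.
- jaw_travel (a joint): Position, m, of the sliding jaw: 0 fully out, growing towards -x; keeper_seat lies at shaker x 58 mm minus this, y 75 mm. Starts at 0 to 0.006, ends at about 0.019 when latched. Friction about 3 N.
- clamp_pad: Black pad, 120 mm long, on the jaw, sprung (1.2 N per mm, 12 mm travel): it presses the rack on the fence with about 8 N when latched. Its origin is the shaker's, shifted by the jaw's and pad's motion.
- rack: White tube rack 100 (x) by 130 (y) by 60 mm with capped tubes up to 87 mm high, 0.4 kg, loose between fence and jaw with a few mm of play. Origin: centre of its underside. Not handled: the jaw clamps it.
- vial: Small amber vial, 24 mm wide and 42 mm tall, standing on the platform behind the fence. Origin: centre of its underside. A bystander: leave it alone.
- beaker: Glass beaker, 68 mm wide, 85 mm tall, to the right on the bench. Origin: centre of its underside. A bystander: leave it alone.
- dish: Clear shallow dish, 90 mm wide, 16 mm tall, to the right on the bench. Origin: centre of its underside. A bystander: leave it alone.
- tip_box: Blue box of pipette tips, 85 by 120 by 54 mm, to the right on the bench. Origin: centre of its underside. A bystander: leave it alone.
- reagent: White plastic bottle, 66 mm wide, 150 mm tall, to the left on the bench. Origin: centre of its underside. A bystander: leave it alone.
- marker_a: Black and green marker pen, 130 mm long, 12 mm thick, lying to the left on the bench. Origin: centre of its underside. A bystander: leave it alone.
- marker_b: A second marker pen of the same size, lying on the platform beyond the jaw. Origin: centre of its underside. A bystander: leave it alone.
There are look-alikes about, which are no part of the job. Leave any yellow look-alike of the rack alone.

How it is judged:
By the outcome, as a careful person would: the job done as asked, in the order asked, and still so for the second after the job is handed in, with the robot touching nothing.
It also fails if it takes over 58 s, if anything falls off the work surface, if the arm or the gripper's body presses on something with over 40 N, if the wrist force passes 120 N, or if a joint passes its speed limit or range.

## Working session

There is one attempt and no reset: what is moved stays moved. The work goes in short steps, Python scripts to look and compute and a tool call to move; the robot and the scene stay as the last step left them, time stands still between calls to the robot, and variables do not carry over. Pictures are saved under pics/ and viewed, and the job is handed in when it is done.

Besides the shell and the picture viewer there is one more tool, called after "Request:" as name(argument=value, ...) on one line, values as JSON. servo_tool: Moves the arm, as the interface text tells. Its arguments: {"type":"object","properties":{"rows":{"type":"array"},"newtons":{"type":"number"}},"required":["rows"]}

```bash
ls; mkdir -p pics
cat > h.py <<'E'
import numpy as np, cv2, json
from station import ctrl, cams, hand_in
from scipy.spatial.transform import Rotation as R
def cap(name):
    o=ctrl.get_obs(); p=cams.camera(name); p['obs']=o; return p
def save(p,fn,crop=None,scale=1):
    im=p['image'][:,:,::-1].copy()
    if crop: l,t,r,b=crop; im=im[t:b,l:r]
    if scale!=1: im=cv2.resize(im,None,fx=scale,fy=scale,interpolation=cv2.INTER_CUBIC)
    cv2.imwrite('pics/'+fn,im)
def c2w(p):
    if 'rvec' in p:
        Rm=cv2.Rodrigues(np.array(p['rvec'],float))[0]; t=np.array(p['tvec'],float).ravel()
        return Rm.T, -Rm.T@t
    H=np.array(p['hand_eye']); o=p['obs']
    Rt=R.from_euler('xyz',o['eef_rot']).as_matrix()
    return Rt@H[:3,:3], Rt@H[:3,3]+np.array(o['ee_pos'])
def ray(p,u,v):
    A,c=c2w(p); d=A@np.array([(u-p['cx'])/p['fx'],(v-p['cy'])/p['fy'],1.]); return c,d
def at_z(p,u,v,z):
    c,d=ray(p,u,v); return c+d*(z-c[2])/d[2]
def at_depth(p,u,v,k=1):
    u0,v0=int(round(u)),int(round(v)); w=p['depth'][max(v0-k,0):v0+k+1,max(u0-k,0):u0+k+1]; w=w[w>0]
    if len(w)==0: return None
    c,d=ray(p,u,v); return c+d*np.median(w)
def proj(p,X):
    A,c=c2w(p); q=A.T@(np.array(X)-c); return p['fx']*q[0]/q[2]+p['cx'],p['fy']*q[1]/q[2]+p['cy'],q[2]
E
python3 - <<'E'
from h import *
np.set_printoptions(precision=4,suppress=True)
o=ctrl.get_obs(); print({k:np.round(v,4) for k,v in o.items()})
for n in ['top','side','wrist']:
    p=cap(n); save(p,n+'0.png'); print(n,c2w(p)[1])
    for t in ['shaker','rack','latch_pivot','lever_pad','bail_bar','bail_tab','keeper_seat','clamp_jaw','vial','latch_lever']:
        r=cams.place_of(p,t)
        for q in r[:2]:
            u,v=q['at'][0]*640,q['at'][1]*480
            print(t,round(q['p'],2),round(u,1),round(v,1),at_depth(p,u,v))
E
```

```text
pics
{'time_s': np.float64(0.0), 'qpos': array([-1.3626,  0.3005,  1.5216,  0.    ,  1.3207, -0.0666]), 'joint_vel': array([ 0.0013,  0.0009,  0.0002, -0.0002, -0.0003, -0.0001]), 'tau': array([  0.0015, -53.1803, -35.2739,   0.0708,   0.0242,  -0.0001]), 'ee_pos': array([ 0.1492, -0.5291,  0.2049]), 'eef_rot': array([-3.1405, -0.0001,  0.2748]), 'force': array([ 0.2374, -0.5058,  0.6556]), 'moment': array([-0.0658,  0.0128, -0.0338]), 'grip_width': np.float64(0.094)}
top [ 0.2711 -0.0157  1.7795]
shaker 0.84 299.8 210.8 [ 0.5531 -0.0011  0.0848]
rack 0.68 328.4 217.0 [ 0.5269 -0.0799  0.1454]
rack 0.68 416.1 346.9 [ 0.1721 -0.3388  0.029 ]
latch_pivot 0.66 272.6 207.1 [0.5557 0.0739 0.1256]
latch_pivot 0.48 185.8 263.7 [ 0.4058  0.3334 -0.0027]
lever_pad 0.65 275.7 191.9 [0.5878 0.0632 0.1797]
bail_bar 0.55 275.3 179.2 [0.6176 0.0637 0.2018]
bail_tab 0.64 277.5 174.6 [0.6271 0.0575 0.2154]
bail_tab 0.18 275.8 176.1 [0.6238 0.0622 0.2112]
keeper_seat 0.95 281.4 182.3 [0.6103 0.0477 0.1977]
clamp_jaw 0.71 456.7 183.9 [ 0.6436 -0.4564  0.0515]
clamp_jaw 0.2 274.0 177.0 [0.6233 0.0674 0.2023]
vial 0.43 322.0 216.6 [ 0.5237 -0.0617  0.1716]
latch_lever 0.91 273.5 207.6 [0.5552 0.0716 0.1211]
side [0.149  0.6716 0.8872]
shaker 0.76 278.8 273.5 [0.5075 0.0698 0.0869]
shaker 0.25 253.8 260.6 [0.5619 0.0871 0.1257]
rack 0.63 290.6 234.0 [ 0.5415 -0.0637  0.0879]
rack 0.43 233.1 226.3 [0.6192 0.0684 0.1977]
latch_pivot 0.7 255.3 259.9 [0.5596 0.0842 0.1262]
lever_pad 0.62 242.4 238.8 [0.5886 0.0819 0.1819]
lever_pad 0.19 257.8 217.9 [ 0.6233 -0.0428  0.1314]
bail_bar 0.56 231.5 224.1 [0.6222 0.069  0.2039]
bail_tab 0.76 230.2 216.4 [0.6282 0.061  0.2188]
keeper_seat 0.66 233.2 253.1 [0.6305 0.0713 0.1066]
vial 0.48 326.3 246.1 [ 0.4367 -0.055   0.0944]
latch_lever 0.92 254.2 264.0 [0.5588 0.0919 0.12  ]
wrist [ 0.2284 -0.5071  0.3865]
rack 0.56 150.3 137.8 [ 0.1846 -0.3644  0.0605]
```

View pics/top0.png

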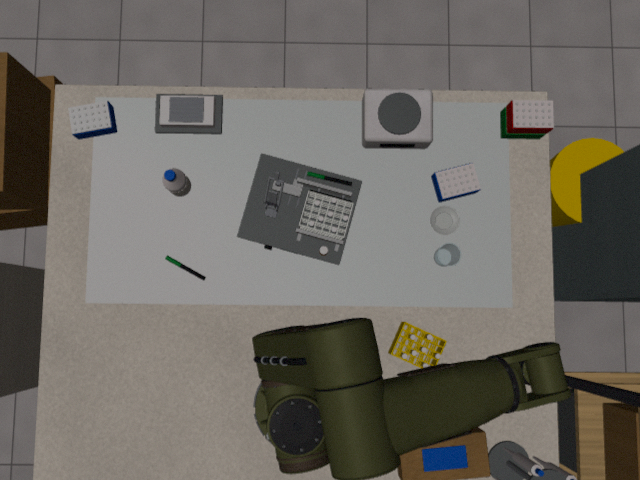

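View pics/side0.png

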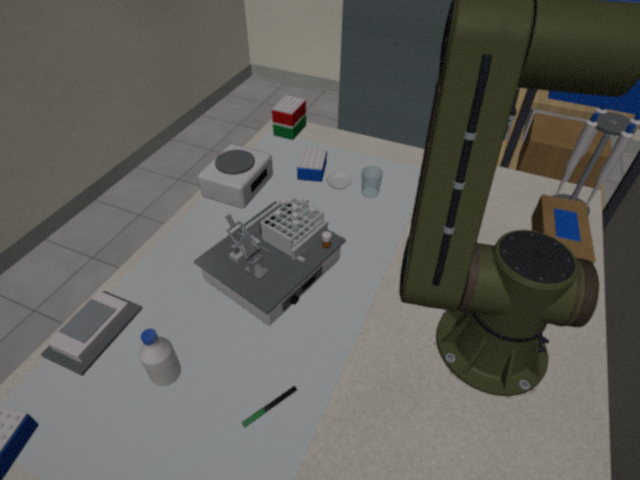

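The top view shows the shaker platform with corners at about (262,154), (362,181), (340,264) and (238,236). The latch is at (275,190) with its tab near (276,175). The white rack is at (326,215). The yellow rack at (417,346) is a look-alike to leave alone. Next I'll measure the platform pose.

```bash
cat >> h.py <<'E'
def cloud(p):
    d=p['depth']; v,u=np.nonzero(d>0); z=d[v,u]; A,c=c2w(p)
    P=np.stack([(u-p['cx'])/p['fx']*z,(v-p['cy'])/p['fy']*z,z],1)@A.T+c
    return P,u,v,p['image'][v,u]
E
python3 - <<'E'
from h import *
np.set_printoptions(precision=4,suppress=True)
for n in ['top','side']:
    p=cap(n); P,u,v,c=cloud(p)
    m=(abs(P[:,0]-.55)<.25)&(abs(P[:,1])<.25)&(abs(P[:,2]-.085)<.012)
    print(n,m.sum(),np.median(P[m,2]))
    mk=np.zeros((480,640),np.uint8); mk[v[m],u[m]]=255
    mk=cv2.morphologyEx(mk,cv2.MORPH_OPEN,np.ones((3,3)))
    nl,l,s,ce=cv2.connectedComponentsWithStats(mk); k=1+np.argmax(s[1:,4])
    vv,uu=np.nonzero(l==k)
    Q=np.array([at_z(p,a,b,.085)[:2] for a,b in zip(uu,vv)]).astype(np.float32)
    print(cv2.minAreaRect(Q))
    m=(abs(P[:,0]-.55)<.25)&(abs(P[:,1])<.25)&(P[:,2]>.085-.012)&(P[:,2]<.3)
    print(cv2.minAreaRect(P[m][:,:2].astype(np.float32)))
    if n=='side': save(p,'sidec.png',(170,170,370,320),4)
    else: save(p,'topc.png',(220,140,380,280),5)
E
```

```text
top 6865 0.08538442730420304
((0.5594370365142822, 0.0005143582820892334), (0.2993854880332947, 0.250137597322464), 75.14708709716797)
((0.63692307472229, -0.04013611376285553), (0.34024694561958313, 0.42125430703163147), 74.89396667480469)
side 6103 0.08525303422322439
((0.561065673828125, 0.006342723965644836), (0.3026931881904602, 0.25320085883140564), 75.17607879638672)
((0.6371256113052368, -0.037486180663108826), (0.34435296058654785, 0.4198414981365204), 74.71412658691406)
```

View pics/sidec.png

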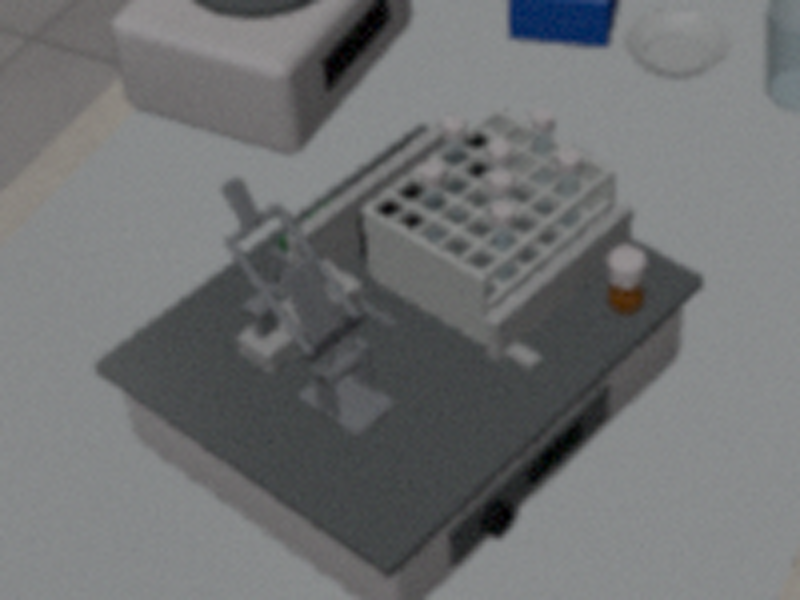

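The side crop shows the open lever and loop at about (290,270), with the tab at top left (235,195). The keeper block is at (265,340). The marker lies beyond the jaw, away from the latch. Platform estimate: centre near (0.560, 0.003), yaw about -0.26. Next I'll move the wrist camera over the latch for a closer look.

Request:
servo_tool(rows=[[0.018, 0.031, 0.015, 0, 0, -0.067, 1], [0.036, 0.062, 0.03, 0, 0, -0.134, 1], [0.054, 0.093, 0.045, 0, 0, -0.2, 1], [0.072, 0.124, 0.06, 0, 0, -0.267, 1], [0.09, 0.155, 0.075, 0, 0, -0.334, 1], [0.108, 0.186, 0.09, 0, 0, -0.4, 1], [0.126, 0.217, 0.1, 0, 0, -0.468, 1], [0.144, 0.248, 0.11, 0, 0, -0.535, 1]])

```text
time_s: 2.42
ee_pos: [0.2937, -0.2798, 0.3164]
eef_rot: [3.141, -0.001, -0.264]
force: [-0.0, -0.1, -0.2]
grip_width: 0.0941
```

Request:
servo_tool(rows=[[0.02, 0.036, 0, 0, 0, 0, 0], [0.04, 0.072, 0, 0, 0, 0, 0], [0.06, 0.108, 0, 0, 0, 0, 0], [0.08, 0.144, 0, 0, 0, 0, 0], [0.1, 0.18, 0, 0, 0, 0, 0], [0.12, 0.216, 0, 0, 0, 0, 0], [0.14, 0.252, 0, 0, 0, 0, 0], [0.16, 0.288, 0, 0, 0, 0, 0]])

```text
time_s: 3.08
ee_pos: [0.4542, 0.0104, 0.3166]
eef_rot: [3.141, -0.002, -0.264]
force: [0.9, -0.8, 0.1]
grip_width: 0.0478
```

Request:
servo_tool(rows=[[0.015, 0.025, 0, 0, 0, 0, -0.3], [0.03, 0.05, 0, 0, 0, 0, -0.3], [0.045, 0.075, 0, 0, 0, 0, -0.3], [0.05, 0.08, 0, 0, 0, 0, -0.3], [0.05, 0.08, 0, 0, 0, 0, -0.3], [0.05, 0.08, 0, 0, 0, 0, -0.3], [0.05, 0.08, 0, 0, 0, 0, -0.3], [0.05, 0.08, 0, 0, 0, 0, -0.3]])

```text
time_s: 3.75
ee_pos: [0.5038, 0.0894, 0.317]
eef_rot: [3.141, -0.002, -0.265]
force: [-0.7, -0.9, 0.3]
grip_width: 0.0328
```

Run:
```python
from h import *
np.set_printoptions(precision=4,suppress=True)
p=cap('wrist'); save(p,'wrist1.png'); print(p['obs']['ee_pos'],p['obs']['eef_rot'],c2w(p),p['obs']['time_s'],p['fx'])
for t in ['latch_pivot','lever_pad','bail_bar','bail_tab','keeper_seat']:
    for q in cams.place_of(p,t)[:2]:
        u,v=q['at'][0]*640,q['at'][1]*480
        print(t,round(q['p'],2),round(u,1),round(v,1),at_depth(p,u,v))
import pickle; pickle.dump(p,open('w1.pkl','wb'))
```

```text
[0.5038 0.0894 0.317 ] [ 3.1413 -0.0023 -0.2649] (array([[-0.2628, -0.9256, -0.2722],
       [-0.9648,  0.2528,  0.0722],
       [ 0.002 ,  0.2816, -0.9595]]), array([0.5829, 0.0677, 0.4983])) 3.75 347.74424555680565
latch_pivot 0.63 311.2 158.6 [0.5621 0.0779 0.1442]
latch_pivot 0.45 366.1 135.5 [0.567  0.0126 0.0871]
lever_pad 0.7 309.0 130.0 [0.5882 0.0721 0.1863]
bail_bar 0.86 307.9 84.8 [0.6204 0.0636 0.2056]
bail_bar 0.62 437.8 33.7 [ 0.6458 -0.0792  0.0984]
bail_tab 0.72 305.3 70.5 [0.6286 0.063  0.2187]
keeper_seat 0.97 311.3 84.5 [0.6197 0.061  0.2071]
```

View pics/wrist1.png

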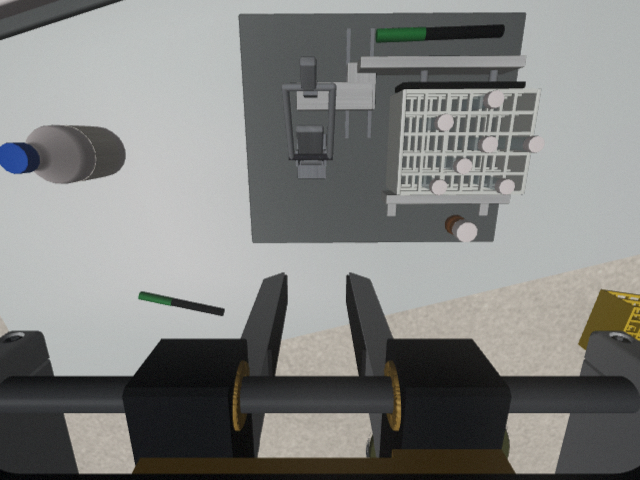

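The wrist view shows the loop with its crossbar at (310,86) and tab at (308,70). The handle is at (311,140) and the keeper block at (355,93). The jaw bar runs along (440,62) and the real white rack is at (465,140). I'll now fit the shaker frame and the linkage profile.

Run:
```python
from h import *
import pickle
np.set_printoptions(precision=4,suppress=True,linewidth=150)
p=pickle.load(open('w1.pkl','rb'))
P,u,v,c=cloud(p)
m=(abs(P[:,0]-.56)<.25)&(abs(P[:,1])<.25)&(abs(P[:,2]-.086)<.01)
print(np.median(P[m,2]))
mk=np.zeros((480,640),np.uint8); mk[v[m],u[m]]=255
mk=cv2.morphologyEx(mk,cv2.MORPH_OPEN,np.ones((3,3)))
nl,l,s,ce=cv2.connectedComponentsWithStats(mk); k=1+np.argmax(s[1:,4])
vv,uu=np.nonzero(l==k); print(uu.min(),uu.max(),vv.min(),vv.max())
Q=np.array([at_z(p,a,b,.085)[:2] for a,b in zip(uu,vv)]).astype(np.float32)
(cx,cy),wh,a=cv2.minAreaRect(Q); print(cx,cy,wh,a)
yaw=np.deg2rad(a-90); print(yaw)
S=np.array([[np.cos(yaw),-np.sin(yaw)],[np.sin(yaw),np.cos(yaw)]])
L=P.copy(); L[:,:2]=(P[:,:2]-[cx,cy])@S; L[:,2]-=.085
L*=1000
# lateral centre of the latch
w=(abs(L[:,1]-75)<45)&(L[:,0]>-60)&(L[:,0]<100)&(L[:,2]>12)
for z0 in range(12,150,6):
    k=w&(L[:,2]>=z0)&(L[:,2]<z0+6)
    if k.sum(): print(z0,k.sum(),'x',np.percentile(L[k,0],[0,10,50,90,100]).round(1),'y',np.percentile(L[k,1],[0,10,50,90,100]).round(1))
# center strip
k=w&(abs(L[:,1]-75)<6)
o=np.argsort(L[k,0]); 
for r in L[k][o][::12]: print(r.round(1))
```

```text
0.08690058522332228
239 525 12 242
0.5618910193443298 0.0008795857429504395 (0.3000091314315796, 0.24997654557228088) 75.0869369506836
-0.2602820517680768
12 7 x [-27.1 -26.5 -12.   71.1  72.2] y [37.  37.  88.7 90.  90.6]
18 1176 x [-12.   31.1  40.3  59.3  74.7] y [30.  32.7 47.1 83.1 89.5]
24 5 x [30.2 32.5 36.1 41.1 41.3] y [62.  64.5 69.3 85.7 88.3]
30 17 x [-15.3 -13.7  41.2  41.2  41.2] y [69.3 70.9 77.5 88.7 88.7]
36 146 x [-27.6 -26.6 -24.2 -12.   42. ] y [59.2 60.8 74.9 88.7 91.9]
42 91 x [-27.4 -23.2  42.6  44.5  53.6] y [59.2 67.6 75.2 84.2 90.7]
54 158 x [-20.3 -20.  -16.1 -13.3 -11.4] y [53.7 63.3 75.6 87.5 95.5]
60 241 x [-20.1 -18.9 -16.1 -11.1  -9.2] y [53.8 56.9 73.6 93.2 97.1]
66 153 x [-13.  -11.7  -9.   -6.5  -4.3] y [53.3 55.5 75.4 94.8 97.1]
72 158 x [-7.2 -7.1 -5.1 -0.8  2.8] y [53.5 55.5 74.8 94.4 97. ]
78 166 x [-5.1 -4.2  0.4  5.6  8.9] y [53.8 55.8 76.9 94.8 97.1]
84 179 x [-2.4 -1.4  6.3 11.7 14.7] y [53.3 55.3 74.1 95.  97.2]
90 183 x [ 1.1  1.4 13.2 17.8 22. ] y [53.7 55.8 74.9 94.7 97.2]
96 382 x [ 2.9  4.6  9.5 23.3 27.4] y [53.3 57.6 75.5 93.2 97. ]

[... 5899 characters left out ...]
 79.3 124.8]
[ 42.7  71.7 123.5]
[ 43.1  70.9 125.7]
[43.4 78.1 45.7]
[ 43.7  74.7 126.8]
[ 43.8  80.  126. ]
[44.3 79.1 46. ]
[44.5 75.2 44.1]
[ 44.8  75.4 128.5]
[ 45.2  71.6 130.5]
[ 45.5  77.6 128.3]
[ 46.   73.9 129.4]
[ 46.5  73.8 130.8]
[ 47.  79. 132.]
[ 47.6  77.5 132.6]
[ 48.   76.  134.2]
[ 48.2  73.8 132.8]
[ 48.7  75.9 134.4]
[ 49.2  70.1 135.2]
[ 49.6  77.3 136.6]
[ 50.   76.6 138. ]
[ 50.3  77.3 136.6]
[ 50.7  78.  137.8]
[ 51.2  72.2 138.6]
[ 51.7  77.2 139.9]
[ 52.   72.2 138.1]
[ 52.5  75.8 138.9]
[ 53.   75.8 139.6]
[ 53.6  77.9 139.9]
[ 54.1  80.1 137.5]
[ 54.6  79.4 138.1]
[ 55.3  72.9 137.8]
[ 55.9  78.6 138. ]
[ 56.2  75.1 136.3]
[ 56.9  79.4 136.5]
[ 57.6  73.6 135.9]
```

```bash
cat >> h.py <<'E'
C0=np.array([.5619,.0009]); YAW=-.2603
S2=np.array([[np.cos(YAW),-np.sin(YAW)],[np.sin(YAW),np.cos(YAW)]])
def toL(P):
    P=np.atleast_2d(P).astype(float).copy(); P[:,:2]=(P[:,:2]-C0)@S2; P[:,2]-=.085; return P*1000
def toW(L):
    L=np.atleast_2d(L)/1000.; W=L.copy(); W[:,:2]=L[:,:2]@S2.T+C0; W[:,2]+=.085; return W
E
python3 - <<'E'
from h import *
import pickle
np.set_printoptions(precision=1,suppress=True,linewidth=150)
p=pickle.load(open('w1.pkl','rb'))
P,u,v,c=cloud(p); L=toL(P)
for y0 in range(28,100,5):
    k=(L[:,1]>=y0)&(L[:,1]<y0+5)&(L[:,2]>10)&(L[:,2]<30)&(L[:,0]>15)&(L[:,0]<100)
    k2=(L[:,1]>=y0)&(L[:,1]<y0+5)&(L[:,2]>33)&(L[:,2]<52)&(L[:,0]>15)&(L[:,0]<100)
    print(y0,k.sum(),np.percentile(L[k,0],[0,5,95,100]) if k.sum() else '',k2.sum(),np.percentile(L[k2,0],[0,5,95,100]) if k2.sum() else '')
k=(L[:,1]>-130)&(L[:,1]<25)&(L[:,2]>10)&(L[:,2]<40)&(L[:,0]>30)&(L[:,0]<110)
print('jawbar',np.percentile(L[k,0],[1,5,50,95,99]),np.median(L[k,2]))
save(p,'w1c.png',(230,30,430,180),4)
q=cap('side'); save(q,'s1c.png',(200,180,300,280),6); pickle.dump(q,open('s1.pkl','wb'))
for n,X in {'seat0':(58,75,31),'seat6':(52,75,31),'pivot':(-20,75,34),'tab':(48,75,125)}.items(): print(n,np.array(proj(q,toW(X)[0])),np.array(proj(p,toW(X)[0])))
E
```

```text
28 232 [29.2 31.1 72.6 74.6] 0 
33 223 [29.1 31.  72.5 74.7] 0 
38 128 [29.1 30.  54.5 55.6] 0 
43 128 [29.  30.2 54.6 55.7] 0 
48 33 [29.2 29.8 55.5 55.6] 0 
53 39 [29.3 31.1 55.6 55.8] 0 
58 100 [29.2 30.1 47.5 55.8] 0 
63 78 [29.2 30.1 48.4 55.8] 0 
68 65 [29.2 29.4 41.1 41.3] 27 [41.1 41.2 50.2 53.6]
73 65 [29.3 29.4 41.  41.4] 25 [41.1 41.1 44.5 44.6]
78 63 [29.3 29.5 41.3 44. ] 23 [41.  41.  44.6 44.7]
83 84 [29.1 29.4 47.  55.8] 0 
88 39 [29.4 30.1 47.  55.7] 0 
93 0  0 
98 0  0 
jawbar [ 30.9  34.   64.7 107.4 109. ] 19.350269442663617
seat0 [233.1 246.2   1.1] [310.2  78.1   0.4]
seat6 [234.8 247.3   1.1] [310.3  84.6   0.4]
pivot [255.9 260.1   1. ] [311.  157.4   0.4]
tab [231.  219.4   1. ] [308.5  73.1   0.3]
```

View pics/w1c.png

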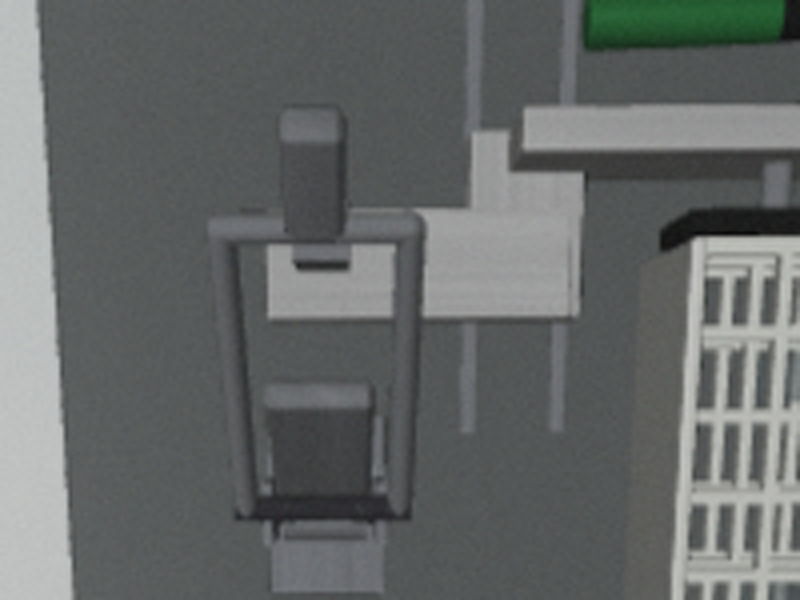

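View pics/s1c.png

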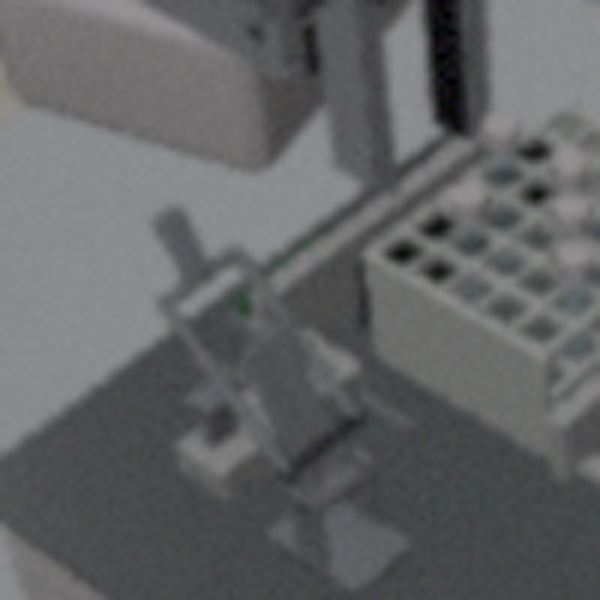

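```bash
cat >> h.py <<'E'
def ik(bx,bz):
    d=np.array([bx+20,bz-34.]); D=np.hypot(*d); a=np.arccos((22**2+D*D-6400)/(44*D)); pa=np.arctan2(d[1],d[0])+a
    pin=np.array([-20+22*np.cos(pa),34+22*np.sin(pa)]); s=np.arctan2(bz-pin[1],bx-pin[0])
    th=pa-np.deg2rad(53); tab=np.array([bx,bz])+[17*np.cos(s)-5*np.sin(s),17*np.sin(s)+5*np.cos(s)]
    return th,s,tab
E
python3 - <<'E'
from h import *
np.set_printoptions(precision=4,suppress=True)
print('grasp TCP',toW((51,75,118)),'above',toW((51,75,160)))
for b in [(40,111),(50,103),(58,92),(63,80),(64,70),(64,60),(63,50),(62,45),(61,38),(61,31),(56,31),(52,31)]:
    th,s,t=ik(*b); print(b,round(th,3),round(s,3),t.round(1),toW((t[0],75,t[1]))[0])
E
```

```text
grasp TCP [[0.6305 0.0602 0.203 ]] above [[0.6305 0.0602 0.245 ]]
(40, 111) 0.555 0.76 [ 48.9 126.3] [0.6284 0.0608 0.2113]
(50, 103) 0.377 0.64 [ 60.6 117.2] [0.6398 0.0578 0.2022]
(58, 92) 0.313 0.484 [ 70.7 104.3] [0.6495 0.0552 0.1893]
(63, 80) 0.319 0.32 [77.6 90.1] [0.6562 0.0534 0.1751]
(64, 70) 0.4 0.184 [79.8 78. ] [0.6583 0.0528 0.163 ]
(64, 60) 0.457 0.055 [80.7 65.9] [0.6592 0.0526 0.1509]
(63, 50) 0.499 -0.072 [80.3 53.8] [0.6588 0.0527 0.1388]
(62, 45) 0.521 -0.136 [79.5 47.7] [0.658  0.0529 0.1327]
(61, 38) 0.509 -0.224 [78.7 39.1] [0.6572 0.0531 0.1241]
(61, 31) 0.424 -0.311 [78.7 30.6] [0.6573 0.0531 0.1156]
(56, 31) 0.645 -0.318 [73.7 30.4] [0.6524 0.0544 0.1154]
(52, 31) 0.834 -0.313 [69.7 30.5] [0.6486 0.0554 0.1155]
```

Request:
servo_tool(rows=[[0.03, -0.007, -0.0, 0, 0, 0.004, -0.3], [0.06, -0.014, -0.01, 0, 0, 0.004, -0.3], [0.09, -0.021, -0.03, 0, 0, 0.004, -0.3], [0.115, -0.026, -0.05, 0, 0, 0.004, -0.3], [0.127, -0.029, -0.07, 0, 0, 0.004, -0.3], [0.127, -0.029, -0.072, 0, 0, 0.004, -0.3], [0.127, -0.029, -0.072, 0, 0, 0.004, -0.3], [0.127, -0.029, -0.072, 0, 0, 0.004, -0.3]])

```text
time_s: 4.77
ee_pos: [0.6307, 0.0616, 0.2462]
eef_rot: [-3.142, -0.003, -0.26]
force: [-0.3, 0.1, 0.1]
grip_width: 0.033
```

Run:
```python
from h import *
np.set_printoptions(precision=4,suppress=True)
p=cap('wrist'); save(p,'wrist2.png'); print(p['obs']['ee_pos'],p['obs']['eef_rot'],p['obs']['time_s'])
P,u,v,c=cloud(p); L=toL(P)
k=(abs(L[:,1]-75)<30)&(L[:,2]>100)&(L[:,2]<150)&(L[:,0]>15)&(L[:,0]<80)&(v<300)
print(k.sum(),L[k].min(0),L[k].max(0))
q=cap('side'); save(q,'s2c.png',(190,150,330,270),5)
```

```text
[0.6307 0.0616 0.2462] [-3.1416 -0.003  -0.2596] 4.7667
823 [ 22.1985  53.7804 100.0992] [ 57.9348  97.2144 139.9672]
```

View pics/wrist2.png

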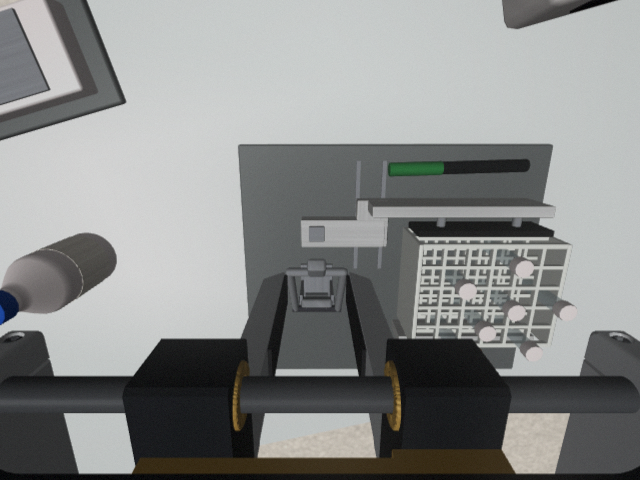

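View pics/s2c.png

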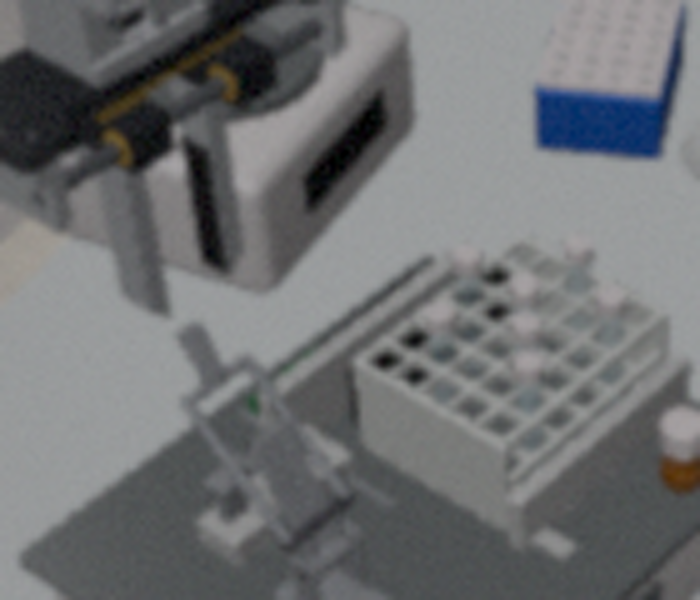

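The wrist view shows the tab at (317,265), centred between the fingers at 275 and 357. The keeper is visible at (317,233). I'll descend and grip.

Request:
servo_tool(rows=[[0.0, -0.001, -0.015, 0, 0.003, 0, -0.45], [0.0, -0.001, -0.03, 0, 0.003, 0, -0.45], [0.0, -0.001, -0.043, 0, 0.003, 0, -0.45], [0.0, -0.001, -0.043, 0, 0.003, 0, -0.6], [0.0, -0.001, -0.043, 0, 0.003, 0, -0.8], [0.0, -0.001, -0.043, 0, 0.003, 0, -1], [0.0, -0.001, -0.043, 0, 0.003, 0, -1], [0.0, -0.001, -0.043, 0, 0.003, 0, -1]], newtons=15)

```text
time_s: 5.53
ee_pos: [0.6314, 0.061, 0.2053]
eef_rot: [-3.141, -0.004, -0.259]
force: [1.9, 2.3, 0.8]
grip_width: 0.0116
```

Run:
```python
from h import *
np.set_printoptions(precision=4,suppress=True)
p=cap('wrist'); save(p,'wrist3.png',(200,120,440,320),3); print(p['obs']['ee_pos'],p['obs']['force'],p['obs']['grip_width'],p['obs']['time_s'])
P,u,v,c=cloud(p); L=toL(P)
k=(abs(L[:,1]-75)<6)&(L[:,2]>32)&(L[:,2]<50)&(L[:,0]>35)&(L[:,0]<80)
print('lip',k.sum(),np.percentile(L[k],[0,5,50,95,100],axis=0))
k=(abs(L[:,1]-75)<35)&(L[:,2]>15)&(L[:,2]<27)&(L[:,0]>25)&(L[:,0]<70)&(L[:,1]>45)
print('foot',k.sum(),np.percentile(L[k],[0,5,50,95,100],axis=0))
```

```text
[0.6314 0.061  0.2053] [1.8588 2.2851 0.7819] 0.011627252025004585 5.5333
lip 284 [[41.0678 69.1931 41.4605]
 [42.2477 69.2847 42.2961]
 [48.8042 74.7158 43.6598]
 [54.9281 80.811  44.8093]
 [55.4344 80.9869 45.4878]]
foot 1394 [[29.5349 45.0055 15.0946]
 [31.0032 46.7732 19.4164]
 [45.3888 63.6044 21.6874]
 [56.0781 88.2816 22.9356]
 [56.6226 90.0874 24.4493]]
```

View pics/wrist3.png

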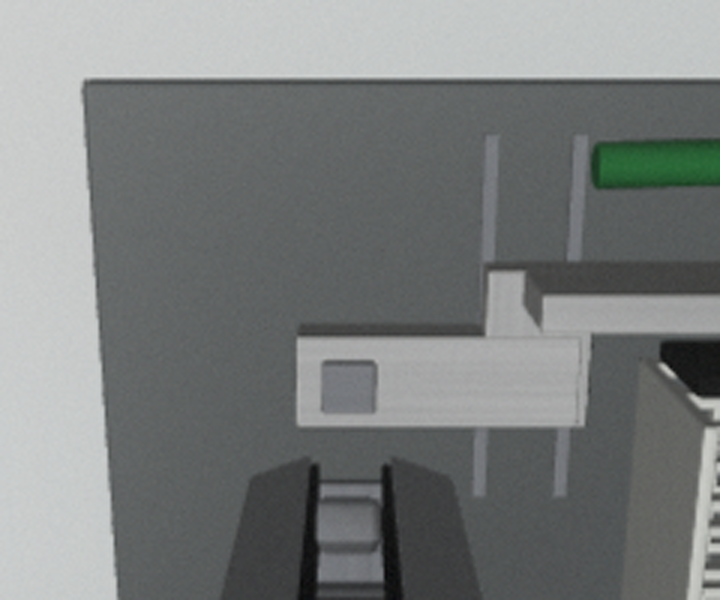

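Run:
```python
from h import *
np.set_printoptions(precision=4,suppress=True)
e=np.array([.6314,.061,.2053]); print(toL(e))
def tcp(b):
    th,s,t=ik(*b); g=np.array(b)+[21.4*np.cos(s)-5.8*np.sin(s),21.4*np.sin(s)+5.8*np.cos(s)]
    return toW((g[0]+.1,75.,g[1]-9.7))[0]
r=tcp((40,111)); print(r)
for b in [(40,111),(50,103),(54,97),(58,92),(61,86),(63,80),(64,70),(64,60),(63,52),(62,45),(61,38),(61,31),(56,31),(52,31)]:
    print(b,(tcp(b)-r).round(4))
```

```text
[[ 51.6908  75.9626 120.3   ]]
[0.6311 0.0601 0.2052]
(40, 111) [0. 0. 0.]
(50, 103) [ 0.0118 -0.0031 -0.0095]
(54, 97) [ 0.0171 -0.0046 -0.0168]
(58, 92) [ 0.022  -0.0058 -0.0229]
(61, 86) [ 0.026  -0.0069 -0.0302]
(63, 80) [ 0.029  -0.0077 -0.0377]
(64, 70) [ 0.0314 -0.0084 -0.0503]
(64, 60) [ 0.0324 -0.0086 -0.063 ]
(63, 52) [ 0.032  -0.0085 -0.0732]
(62, 45) [ 0.0314 -0.0084 -0.0821]
(61, 38) [ 0.0306 -0.0081 -0.091 ]
(61, 31) [ 0.0306 -0.0081 -0.1   ]
(56, 31) [ 0.0257 -0.0069 -0.1001]
(52, 31) [ 0.0219 -0.0058 -0.1   ]
```

Request:
servo_tool(rows=[[0.006, -0.0016, -0.005, 0, 0, 0, -1], [0.012, -0.003, -0.0095, 0, 0, 0, -1], [0.017, -0.0046, -0.0168, 0, 0, 0, -1], [0.022, -0.0058, -0.0229, 0, 0, 0, -1], [0.026, -0.007, -0.03, 0, 0, 0, -1], [0.029, -0.0077, -0.0377, 0, 0, 0, -1], [0.0305, -0.008, -0.044, 0, 0, 0, -1], [0.0305, -0.008, -0.044, 0, 0, 0, -1]])

```text
time_s: 6.25
ee_pos: [0.6622, 0.0527, 0.1594]
eef_rot: [-3.141, -0.003, -0.259]
force: [2.8, 3.0, 1.0]
grip_width: 0.0117
```

```bash
cat > look.py <<'E'
import sys
from h import *
np.set_printoptions(precision=4,suppress=True)
n=sys.argv[1]
p=cap('wrist'); save(p,n+'w.png',(200,160,440,360),3); q=cap('side'); save(q,n+'s.png',(190,160,330,265),5)
o=p['obs']; print(o['ee_pos'],toL(o['ee_pos'])[0],o['eef_rot'],o['force'],o['grip_width'],o['time_s'])
import pickle; pickle.dump((p,q),open('last.pkl','wb'))
E
python3 look.py a
```

```text
[0.6622 0.0527 0.1594] [83.6003 75.8778 74.4298] [-3.1412 -0.0034 -0.2594] [2.7508 2.991  1.0076] 0.011701727305700856 6.25
```

View pics/aw.png

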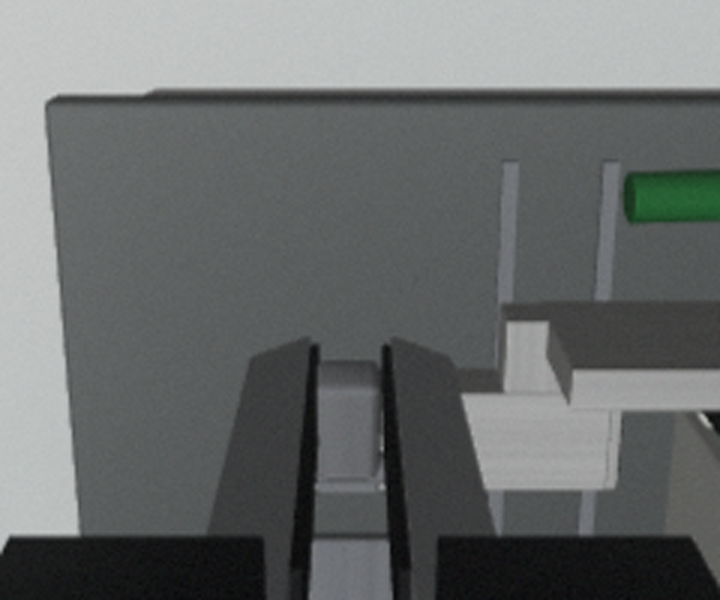

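View pics/as.png

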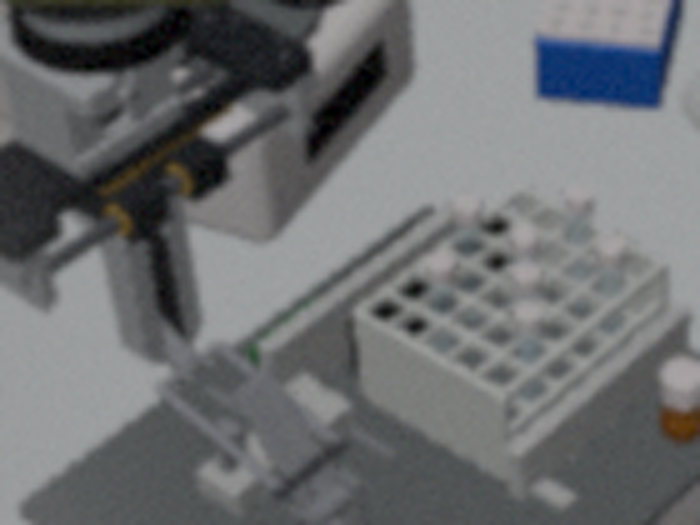

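```bash
cat > prof.py <<'E'
from h import *
import pickle
np.set_printoptions(precision=1,suppress=True,linewidth=140)
p,q=pickle.load(open('last.pkl','rb'))
t=toL(p['obs']['ee_pos'])[0]
P,u,v,c=cloud(p); L=toL(P); L[:,2]-=1.7
k=(abs(L[:,1]-75.5)<4)&(L[:,2]>8)&(L[:,2]<t[2]+45)&(L[:,0]>-20)&(L[:,0]<t[0]+30)
L=L[k]
b=np.round(L[:,0]/2)*2
print([(x,np.median(L[b==x,2]).round(1),(b==x).sum()) for x in np.unique(b)])
P,u,v,c=cloud(q); L=toL(P)
E
python3 prof.py
```

```text
[(np.float64(42.0), np.float64(42.0), np.int64(20)), (np.float64(44.0), np.float64(41.9), np.int64(13)), (np.float64(62.0), np.float64(74.7), np.int64(5)), (np.float64(64.0), np.float64(75.5), np.int64(21)), (np.float64(66.0), np.float64(78.0), np.int64(22)), (np.float64(68.0), np.float64(79.1), np.int64(37)), (np.float64(70.0), np.float64(80.0), np.int64(33)), (np.float64(72.0), np.float64(81.1), np.int64(37)), (np.float64(74.0), np.float64(82.4), np.int64(35)), (np.float64(76.0), np.float64(83.3), np.int64(32)), (np.float64(78.0), np.float64(84.3), np.int64(38)), (np.float64(80.0), np.float64(85.5), np.int64(35)), (np.float64(82.0), np.float64(86.5), np.int64(39)), (np.float64(84.0), np.float64(87.5), np.int64(41)), (np.float64(86.0), np.float64(88.6), np.int64(35)), (np.float64(88.0), np.float64(89.1), np.int64(56)), (np.float64(90.0), np.float64(87.6), np.int64(92)), (np.float64(92.0), np.float64(85.1), np.int64(52))]
```

```bash
cat > plan.py <<'E'
from h import *
import sys
np.set_printoptions(precision=4,suppress=True)
def plan(b0,path,a=21.6,c=5.9):
    def g(b):
        th,s,t=ik(*b); return np.array([b[0]+a*np.cos(s)-c*np.sin(s),b[1]+a*np.sin(s)+c*np.cos(s)]),s,th
    g0=g(b0)[0]
    for b in path:
        G,s,th=g(b); d=G-g0; w=S2@np.array([d[0],0]); print(b,'slope %.2f th %.2f'%(s,th),(w/1000).round(4),round(d[1]/1000,4))
E
python3 - <<'E'
from plan import *
plan((62.6,71),[(63,65),(63,60),(63,55),(63,50),(63,45),(62,40),(61.5,36),(61,31),(56,31),(52,31)])
E
```

```text
(63, 65) slope 0.12 th 0.48 [ 0.0011 -0.0003] -0.0076
(63, 60) slope 0.05 th 0.50 [ 0.0015 -0.0004] -0.0139
(63, 55) slope -0.01 th 0.51 [ 0.0019 -0.0005] -0.0203
(63, 50) slope -0.07 th 0.50 [ 0.0022 -0.0006] -0.0266
(63, 45) slope -0.13 th 0.48 [ 0.0024 -0.0007] -0.033
(62, 40) slope -0.20 th 0.48 [ 0.0016 -0.0004] -0.0394
(61.5, 36) slope -0.25 th 0.47 [ 0.0012 -0.0003] -0.0445
(61, 31) slope -0.31 th 0.42 [ 0.0007 -0.0002] -0.0509
(56, 31) slope -0.32 th 0.65 [-0.0042  0.0011] -0.0511
(52, 31) slope -0.31 th 0.83 [-0.008   0.0021] -0.051
```

Request:
servo_tool(rows=[[0.0002, -0.001, -0.004, 0, 0, 0, -1], [0.0006, -0.0012, -0.008, 0, 0, 0, -1], [0.001, -0.0014, -0.014, 0, 0, 0, -1], [0.0014, -0.0015, -0.02, 0, 0, 0, -1], [0.002, -0.0016, -0.0245, 0, 0, 0, -1], [0.002, -0.0016, -0.0245, 0, 0, 0, -1], [0.002, -0.0016, -0.0245, 0, 0, 0, -1], [0.002, -0.0016, -0.0245, 0, 0, 0, -1]])

```text
time_s: 7.02
ee_pos: [0.6638, 0.0519, 0.1354]
eef_rot: [-3.14, -0.003, -0.259]
force: [2.8, 7.1, -0.5]
grip_width: 0.0116
```

```bash
python3 look.py b; python3 prof.py
```

```text
[0.6638 0.0519 0.1354] [85.3738 75.4683 50.4207] [-3.1403 -0.003  -0.2589] [ 2.8103  7.0903 -0.4686] 0.011640358550558068 7.0167
[(np.float64(-12.0), np.float64(39.2), np.int64(11)), (np.float64(-10.0), np.float64(40.3), np.int64(1)), (np.float64(-8.0), np.float64(43.9), np.int64(12)), (np.float64(-6.0), np.float64(47.8), np.int64(9)), (np.float64(-4.0), np.float64(48.3), np.int64(4)), (np.float64(-2.0), np.float64(51.6), np.int64(12)), (np.float64(0.0), np.float64(55.8), np.int64(10)), (np.float64(2.0), np.float64(56.8), np.int64(5)), (np.float64(4.0), np.float64(59.4), np.int64(12)), (np.float64(6.0), np.float64(62.9), np.int64(13)), (np.float64(8.0), np.float64(66.0), np.int64(12)), (np.float64(10.0), np.float64(69.2), np.int64(6)), (np.float64(12.0), np.float64(70.4), np.int64(12)), (np.float64(14.0), np.float64(72.9), np.int64(12)), (np.float64(16.0), np.float64(76.1), np.int64(13)), (np.float64(18.0), np.float64(78.6), np.int64(16)), (np.float64(20.0), np.float64(91.6), np.int64(50)), (np.float64(22.0), np.float64(91.3), np.int64(101)), (np.float64(24.0), np.float64(89.4), np.i
[... 712 characters left out ...]
64(58.5), np.int64(44)), (np.float64(72.0), np.float64(58.8), np.int64(39)), (np.float64(74.0), np.float64(59.4), np.int64(45)), (np.float64(76.0), np.float64(60.0), np.int64(41)), (np.float64(78.0), np.float64(60.4), np.int64(45)), (np.float64(80.0), np.float64(60.9), np.int64(47)), (np.float64(82.0), np.float64(61.5), np.int64(41)), (np.float64(84.0), np.float64(61.8), np.int64(48)), (np.float64(86.0), np.float64(62.4), np.int64(45)), (np.float64(88.0), np.float64(62.8), np.int64(46)), (np.float64(90.0), np.float64(63.5), np.int64(44)), (np.float64(92.0), np.float64(63.8), np.int64(52)), (np.float64(94.0), np.float64(63.0), np.int64(80)), (np.float64(96.0), np.float64(59.9), np.int64(64))]
```

View pics/bs.png

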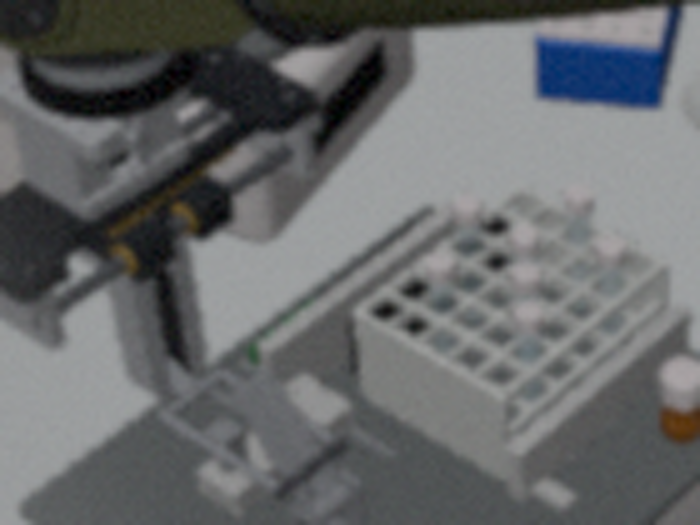

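Run:
```python
from plan import *
plan((62.8,52),[(62.8,52),(62.5,47),(62,42),(61.5,38),(61.5,34),(61.5,31),(58,31),(56,31),(54,31),(52,31)],22.6,6)
```

```text
(62.8, 52) slope -0.05 th 0.51 [0. 0.] 0.0
(62.5, 47) slope -0.11 th 0.51 [-0.  0.] -0.0064
(62, 42) slope -0.17 th 0.50 [-0.0004  0.0001] -0.0129
(61.5, 38) slope -0.22 th 0.49 [-0.0008  0.0002] -0.0181
(61.5, 34) slope -0.27 th 0.44 [-0.0008  0.0002] -0.0232
(61.5, 31) slope -0.31 th 0.40 [-0.0008  0.0002] -0.0271
(58, 31) slope -0.32 th 0.56 [-0.0042  0.0011] -0.0273
(56, 31) slope -0.32 th 0.65 [-0.0061  0.0016] -0.0273
(54, 31) slope -0.32 th 0.74 [-0.008   0.0021] -0.0273
(52, 31) slope -0.31 th 0.83 [-0.01    0.0027] -0.0272
```

Request:
servo_tool(rows=[[0.0002, 0.0009, -0.003, 0, 0, 0, -1], [0.0002, 0.0009, -0.0064, 0, 0, 0, -1], [0, 0.001, -0.011, 0, 0, 0, -1], [-0.0003, 0.001, -0.016, 0, 0, 0, -1], [-0.0006, 0.001, -0.021, 0, 0, 0, -1], [-0.0006, 0.001, -0.0255, 0, 0, 0, -1], [-0.0006, 0.001, -0.0265, 0, 0, 0, -1], [-0.0006, 0.001, -0.0265, 0, 0, 0, -1]])

```text
time_s: 7.78
ee_pos: [0.6629, 0.0528, 0.1083]
eef_rot: [-3.141, -0.002, -0.259]
force: [-0.4, 2.6, 0.6]
grip_width: 0.0118
```

```bash
python3 look.py c; python3 prof.py
```

```text
[0.6629 0.0528 0.1083] [84.2595 76.1878 23.3101] [-3.1406 -0.002  -0.259 ] [-0.4286  2.6314  0.6184] 0.011765797530295349 7.7833
[(np.float64(-16.0), np.float64(29.6), np.int64(2)), (np.float64(-14.0), np.float64(33.1), np.int64(64)), (np.float64(-12.0), np.float64(35.3), np.int64(44)), (np.float64(-10.0), np.float64(39.7), np.int64(11)), (np.float64(-8.0), np.float64(42.9), np.int64(11)), (np.float64(-6.0), np.float64(43.9), np.int64(4)), (np.float64(-4.0), np.float64(46.6), np.int64(13)), (np.float64(-2.0), np.float64(50.1), np.int64(8)), (np.float64(-0.0), np.float64(50.7), np.int64(8)), (np.float64(2.0), np.float64(53.6), np.int64(12)), (np.float64(4.0), np.float64(56.6), np.int64(12)), (np.float64(6.0), np.float64(58.8), np.int64(9)), (np.float64(8.0), np.float64(60.1), np.int64(11)), (np.float64(10.0), np.float64(62.4), np.int64(14)), (np.float64(12.0), np.float64(65.3), np.int64(16)), (np.float64(14.0), np.float64(67.6), np.int64(11)), (np.float64(40.0), np.float64(41.0), np.int64(1)), (np.float64(42.0), np.float64(42.1), np.int64(34)), (np.float64(44.0), np.float64(42.1), np.
[... 457 characters left out ...]
4(35.0), np.int64(35)), (np.float64(70.0), np.float64(35.3), np.int64(46)), (np.float64(72.0), np.float64(35.2), np.int64(52)), (np.float64(74.0), np.float64(34.9), np.int64(46)), (np.float64(76.0), np.float64(35.2), np.int64(46)), (np.float64(78.0), np.float64(35.1), np.int64(49)), (np.float64(80.0), np.float64(35.0), np.int64(51)), (np.float64(82.0), np.float64(34.7), np.int64(53)), (np.float64(84.0), np.float64(34.9), np.int64(58)), (np.float64(86.0), np.float64(34.6), np.int64(54)), (np.float64(88.0), np.float64(34.7), np.int64(57)), (np.float64(90.0), np.float64(34.6), np.int64(58)), (np.float64(92.0), np.float64(34.6), np.int64(58)), (np.float64(94.0), np.float64(32.8), np.int64(106))]
```

View pics/cw.png

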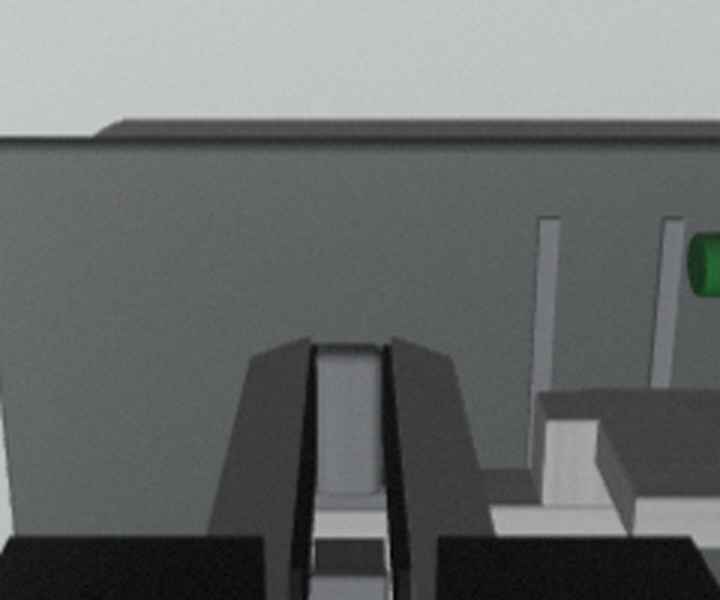

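The profile puts the crossbar at about x 62.3, z 30.7. That's 10 mm beyond the seat, with the bar top at 34, below the lip underside at 38. Next I'll draw it back.

Request:
servo_tool(rows=[[-0.0015, 0.0007, 0, 0, 0, 0, -1], [-0.003, 0.001, 0, 0, 0, 0, -1], [-0.0045, 0.0014, 0, 0, 0, 0, -1], [-0.006, 0.0018, 0, 0, 0, 0, -1], [-0.0075, 0.0022, 0, 0, 0, 0, -1], [-0.009, 0.0026, 0, 0, 0, 0, -1], [-0.0095, 0.0028, 0, 0, 0, 0, -1], [-0.0095, 0.0028, 0, 0, 0, 0, -1]])

```text
time_s: 8.55
ee_pos: [0.6538, 0.0555, 0.1093]
eef_rot: [-3.14, -0.004, -0.259]
force: [3.7, -1.2, 0.0]
grip_width: 0.0118
```

```bash
python3 look.py d; python3 prof.py
```

```text
[0.6538 0.0555 0.1093] [74.7495 76.3889 24.3125] [-3.1405 -0.0036 -0.259 ] [ 3.6615 -1.2096  0.0417] 0.011768624029393883 8.55
[(np.float64(-16.0), np.float64(38.5), np.int64(12)), (np.float64(-14.0), np.float64(38.3), np.int64(199)), (np.float64(-12.0), np.float64(47.0), np.int64(135)), (np.float64(-10.0), np.float64(54.2), np.int64(99)), (np.float64(-8.0), np.float64(57.7), np.int64(7)), (np.float64(42.0), np.float64(42.1), np.int64(36)), (np.float64(44.0), np.float64(42.2), np.int64(52)), (np.float64(46.0), np.float64(42.2), np.int64(44)), (np.float64(48.0), np.float64(42.1), np.int64(62)), (np.float64(50.0), np.float64(41.7), np.int64(69)), (np.float64(52.0), np.float64(42.2), np.int64(48)), (np.float64(54.0), np.float64(41.5), np.int64(89)), (np.float64(56.0), np.float64(36.0), np.int64(82)), (np.float64(58.0), np.float64(36.0), np.int64(35)), (np.float64(60.0), np.float64(36.4), np.int64(50)), (np.float64(62.0), np.float64(36.4), np.int64(43)), (np.float64(64.0), np.float64(36.2), np.int64(55)), (np.float64(66.0), np.float64(36.2), np.int64(51)), (np.float64(68.0), np.float64(36.0), np.int64(52)), (np.float64(70.0), np.float64(36.0), np.int64(50)), (np.float64(72.0), np.float64(35.8), np.int64(60)), (np.float64(74.0), np.float64(35.8), np.int64(45)), (np.float64(76.0), np.float64(35.8), np.int64(57)), (np.float64(78.0), np.float64(35.6), np.int64(54)), (np.float64(80.0), np.float64(35.6), np.int64(51)), (np.float64(82.0), np.float64(35.6), np.int64(51)), (np.float64(84.0), np.float64(34.8), np.int64(87)), (np.float64(86.0), np.float64(33.2), np.int64(31))]
```

View pics/ds.png

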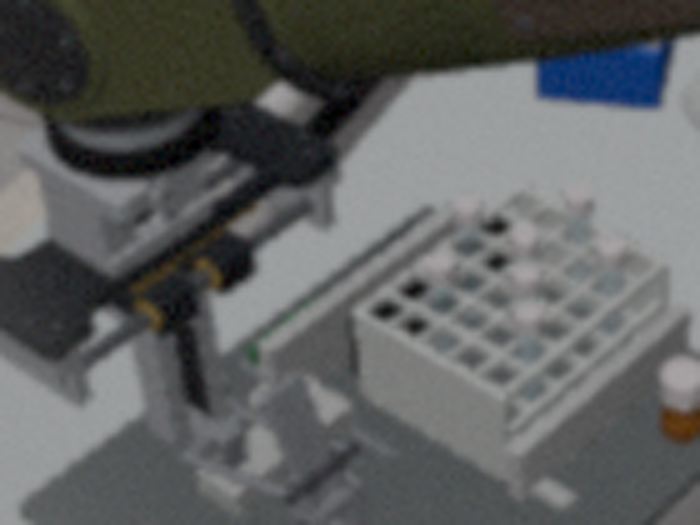

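Request:
servo_tool(rows=[[-0.0004, 0.0001, -0.0005, 0, 0, 0, -1], [-0.0008, 0.0002, -0.001, 0, 0, 0, -1], [-0.0011, 0.0003, -0.001, 0, 0, 0, -1], [-0.0014, 0.0004, -0.001, 0, 0, 0, -1], [-0.0017, 0.0005, -0.001, 0, 0, 0, -1], [-0.0017, 0.0005, -0.001, 0, 0, 0, -1], [-0.0017, 0.0005, -0.001, 0, 0, 0, -1], [-0.0017, 0.0005, -0.001, 0, 0, 0, -1]])

```text
time_s: 9.32
ee_pos: [0.652, 0.056, 0.1081]
eef_rot: [-3.141, -0.003, -0.259]
force: [2.8, -0.4, 0.4]
grip_width: 0.0121
```

```bash
python3 look.py e; python3 prof.py
```

```text
[0.652  0.056  0.1081] [72.8437 76.4296 23.0945] [-3.1406 -0.0029 -0.2589] [ 2.8043 -0.4487  0.3753] 0.012056106976982438 9.3167
[(np.float64(-16.0), np.float64(39.2), np.int64(39)), (np.float64(-14.0), np.float64(40.8), np.int64(258)), (np.float64(-12.0), np.float64(51.7), np.int64(162)), (np.float64(-10.0), np.float64(56.4), np.int64(11)), (np.float64(42.0), np.float64(41.9), np.int64(32)), (np.float64(44.0), np.float64(42.1), np.int64(47)), (np.float64(46.0), np.float64(42.2), np.int64(50)), (np.float64(48.0), np.float64(42.1), np.int64(50)), (np.float64(50.0), np.float64(42.0), np.int64(51)), (np.float64(52.0), np.float64(42.0), np.int64(63)), (np.float64(54.0), np.float64(39.7), np.int64(130)), (np.float64(56.0), np.float64(35.2), np.int64(62)), (np.float64(58.0), np.float64(35.4), np.int64(51)), (np.float64(60.0), np.float64(35.4), np.int64(48)), (np.float64(62.0), np.float64(34.9), np.int64(55)), (np.float64(64.0), np.float64(35.0), np.int64(50)), (np.float64(66.0), np.float64(34.7), np.int64(49)), (np.float64(68.0), np.float64(34.9), np.int64(54)), (np.float64(70.0), np.float64(34.7), np.int64(50)), (np.float64(72.0), np.float64(34.6), np.int64(53)), (np.float64(74.0), np.float64(34.6), np.int64(54)), (np.float64(76.0), np.float64(34.4), np.int64(54)), (np.float64(78.0), np.float64(34.3), np.int64(51)), (np.float64(80.0), np.float64(34.4), np.int64(53)), (np.float64(82.0), np.float64(33.8), np.int64(78)), (np.float64(84.0), np.float64(31.7), np.int64(43))]
```

```bash
cat > lip.py <<'E'
from h import *
import pickle
np.set_printoptions(precision=1,suppress=True,linewidth=140)
p,q=pickle.load(open('last.pkl','rb'))
P,u,v,c=cloud(p); L=toL(P); L[:,2]-=1.7
k=(abs(L[:,1]-75)<5)&(L[:,2]>40.5)&(L[:,2]<44)&(L[:,0]>35)&(L[:,0]<70)
print('lip',k.sum(),np.percentile(L[k,0],[0,2,50,98,100]))
k=(L[:,1]>28)&(L[:,1]<34)&(L[:,2]>17)&(L[:,2]<22)&(L[:,0]>15)&(L[:,0]<90)
print('carriage',k.sum(),np.percentile(L[k,0],[0,2,50,98,100]) if k.sum() else '')
k=(L[:,1]>-60)&(L[:,1]<20)&(L[:,2]>25)&(L[:,2]<45)&(L[:,0]>55)&(L[:,0]<100)
print('bar',k.sum(),np.percentile(L[k,0],[0,2,50,98,100]) if k.sum() else '')
E
python3 lip.py
```

```text
lip 453 [41.2 41.8 49.  55.4 55.7]
carriage 602 [37.6 38.7 57.5 74.4 75.1]
bar 2506 [55.1 74.  74.6 75.2 75.5]
```

View pics/ew.png

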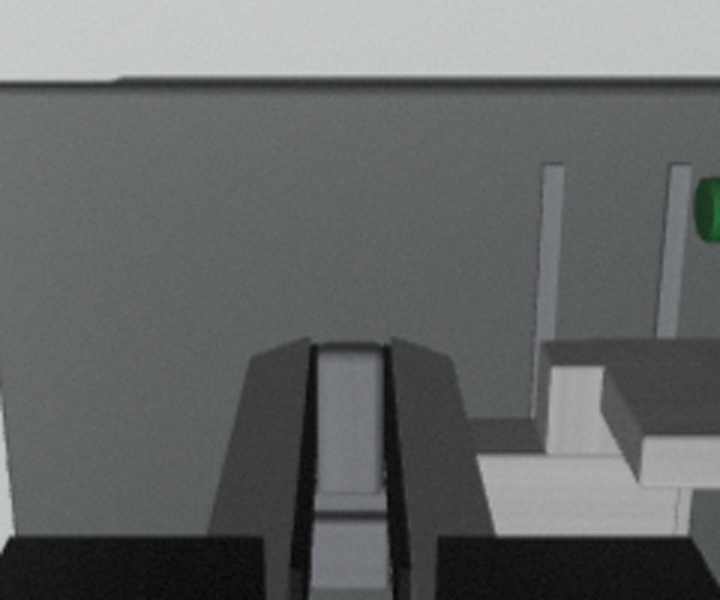

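Request:
servo_tool(rows=[[-0.0005, 0.0001, 0, 0, 0, 0, -1], [-0.001, 0.0002, 0, 0, 0, 0, -1], [-0.0014, 0.0004, 0, 0, 0, 0, -1], [-0.0014, 0.0004, 0, 0, 0, 0, -1], [-0.0014, 0.0004, 0, 0, 0, 0, -1], [-0.0014, 0.0004, 0, 0, 0, 0, -1], [-0.0014, 0.0004, 0, 0, 0, 0, -1], [-0.0014, 0.0004, 0, 0, 0, 0, -1]])

```text
time_s: 10.08
ee_pos: [0.6505, 0.0564, 0.1081]
eef_rot: [-3.141, -0.003, -0.259]
force: [3.1, -0.5, 0.2]
grip_width: 0.012
```

```bash
python3 look.py f; python3 prof.py|tail -c 700; python3 lip.py
```

```text
[0.6505 0.0564 0.1081] [71.3352 76.4477 23.0653] [-3.1406 -0.0027 -0.259 ] [ 3.1488 -0.4764  0.1716] 0.011991360151656532 10.0833
4(35.6), np.int64(70)), (np.float64(58.0), np.float64(35.1), np.int64(49)), (np.float64(60.0), np.float64(35.3), np.int64(52)), (np.float64(62.0), np.float64(35.1), np.int64(55)), (np.float64(64.0), np.float64(35.0), np.int64(50)), (np.float64(66.0), np.float64(34.9), np.int64(52)), (np.float64(68.0), np.float64(34.5), np.int64(54)), (np.float64(70.0), np.float64(34.6), np.int64(53)), (np.float64(72.0), np.float64(34.4), np.int64(53)), (np.float64(74.0), np.float64(34.5), np.int64(47)), (np.float64(76.0), np.float64(34.4), np.int64(57)), (np.float64(78.0), np.float64(34.2), np.int64(54)), (np.float64(80.0), np.float64(34.1), np.int64(59)), (np.float64(82.0), np.float64(32.2), np.int64(73))]
lip 461 [40.7 41.6 48.9 55.3 56. ]
carriage 632 [36.1 37.3 56.6 74.7 75.4]
bar 2497 [55.  74.  74.6 75.2 75.7]
```

Request:
servo_tool(rows=[[-0.0005, 0.0001, 0, 0, 0, 0, -1], [-0.001, 0.0002, 0, 0, 0, 0, -1], [-0.0014, 0.0004, 0, 0, 0, 0, -1], [-0.0014, 0.0004, 0, 0, 0, 0, -1], [-0.0014, 0.0004, 0, 0, 0, 0, -1], [-0.0014, 0.0004, 0, 0, 0, 0, -1], [-0.0014, 0.0004, 0, 0, 0, 0, -1], [-0.0014, 0.0004, 0, 0, 0, 0, -1]])

```text
time_s: 10.85
ee_pos: [0.6494, 0.0567, 0.1082]
eef_rot: [-3.141, -0.004, -0.259]
force: [6.1, -1.1, -0.6]
grip_width: 0.0118
```

```bash
python3 look.py g; python3 prof.py|tail -c 500; python3 lip.py
```

```text
[0.6494 0.0567 0.1082] [70.234  76.405  23.1667] [-3.1405 -0.0038 -0.2591] [ 6.148  -1.1191 -0.5682] 0.011828466604930048 10.85
np.float64(35.2), np.int64(54)), (np.float64(66.0), np.float64(34.9), np.int64(51)), (np.float64(68.0), np.float64(34.8), np.int64(51)), (np.float64(70.0), np.float64(34.7), np.int64(55)), (np.float64(72.0), np.float64(34.6), np.int64(54)), (np.float64(74.0), np.float64(34.5), np.int64(54)), (np.float64(76.0), np.float64(34.3), np.int64(55)), (np.float64(78.0), np.float64(34.1), np.int64(54)), (np.float64(80.0), np.float64(32.9), np.int64(95)), (np.float64(82.0), np.float64(32.0), np.int64(3))]
lip 447 [41.1 41.5 48.6 55.  55.5]
carriage 646 [34.9 36.2 56.  74.1 74.8]
bar 2477 [55.1 73.7 74.2 74.8 75.2]
```

View pics/gw.png

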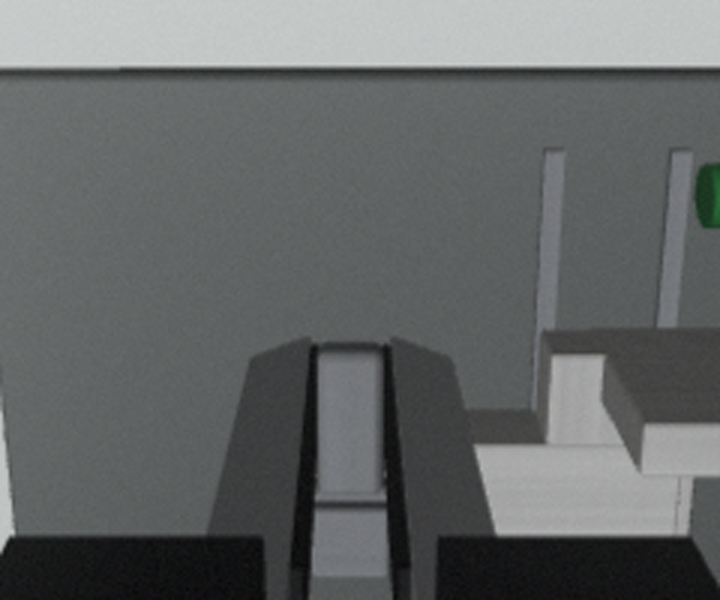

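View pics/gs.png

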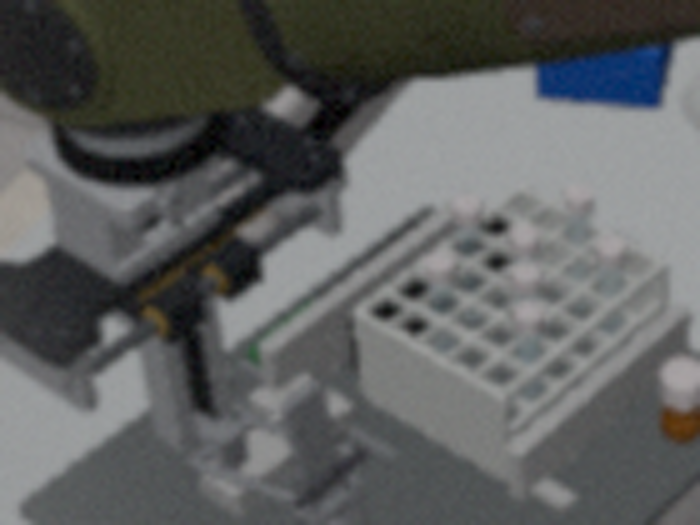

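The pull force rose to about 6 N and the jaw crept 0.4 mm, so the bar is snug under the lip. The wrist crop shows the bar tucked behind the lip edge at (350,500). I'll release the tab and lift.

Request:
servo_tool(rows=[[0.0005, -0.0001, 0, 0, 0, 0, -0.6], [0.0005, -0.0001, 0, 0, 0, 0, -0.5], [0.0005, -0.0001, 0, 0, 0, 0, -0.5], [0.0005, -0.0001, 0, 0, 0, 0, -0.5], [0.0005, -0.0001, 0.02, 0, 0, 0, -0.5], [0.0005, -0.0001, 0.05, 0, 0, 0, -0.5], [0.0005, -0.0001, 0.085, 0, 0, 0, -0.5], [0.0005, -0.0001, 0.12, 0, 0, 0, -0.8]])

```text
time_s: 11.62
ee_pos: [0.6494, 0.0566, 0.2293]
eef_rot: [-3.141, -0.002, -0.259]
force: [-0.0, 0.4, 0.4]
grip_width: 0.0197
```

Request:
servo_tool(rows=[[0, 0, 0.03, 0, 0, 0, -1], [0, 0, 0.04, 0, 0, 0, -1], [0, 0, 0.04, 0, 0, 0, -1], [0, 0, 0.04, 0, 0, 0, -1], [0, 0, 0.04, 0, 0, 0, -1], [0, 0, 0.04, 0, 0, 0, -1], [0, 0, 0.04, 0, 0, 0, -1], [0, 0, 0.04, 0, 0, 0, -1]])

```text
time_s: 12.28
ee_pos: [0.6492, 0.0566, 0.2683]
eef_rot: [-3.141, -0.001, -0.259]
force: [-0.0, -0.3, 0.1]
grip_width: 0.0001
```

```bash
python3 look.py i
python3 - <<'E'
from h import *
import pickle
np.set_printoptions(precision=1,suppress=True,linewidth=140)
p,q=pickle.load(open('last.pkl','rb')); save(p,'iw.png')
P,u,v,c=cloud(p); L=toL(P); L[:,2]-=1.7
k=(abs(L[:,1]-75.5)<8)&(L[:,2]>15)&(L[:,2]<120)&(L[:,0]>-40)&(L[:,0]<95)
L=L[k]; b=np.round(L[:,0]/2)*2
print([(float(x),float(np.median(L[b==x,2]).round(1)),int((b==x).sum())) for x in np.unique(b)])
E
```

```text
[0.6492 0.0566 0.2683] [ 70.0553  76.3221 183.3287] [-3.1413 -0.0011 -0.259 ] [-0.0333 -0.2903  0.1315] 8.143675691181263e-05 12.2833
[(-16.0, 104.2, 2), (-14.0, 104.3, 3), (-12.0, 105.0, 3), (28.0, 19.2, 4), (30.0, 20.3, 26), (32.0, 20.0, 30), (34.0, 19.9, 3), (36.0, 20.0, 4), (38.0, 20.4, 3), (40.0, 40.7, 9), (42.0, 41.8, 27), (44.0, 42.3, 33), (46.0, 42.1, 28), (48.0, 41.8, 27), (50.0, 41.9, 30), (52.0, 42.0, 38), (54.0, 39.1, 66), (56.0, 35.1, 34), (58.0, 35.1, 24), (60.0, 35.0, 24), (62.0, 35.0, 24), (64.0, 34.7, 24), (66.0, 34.7, 24), (68.0, 34.5, 24), (70.0, 34.5, 24), (72.0, 34.0, 24), (74.0, 34.6, 24), (76.0, 34.3, 24), (78.0, 33.7, 25), (80.0, 33.1, 32), (82.0, 32.9, 1)]
```

View pics/iw.png

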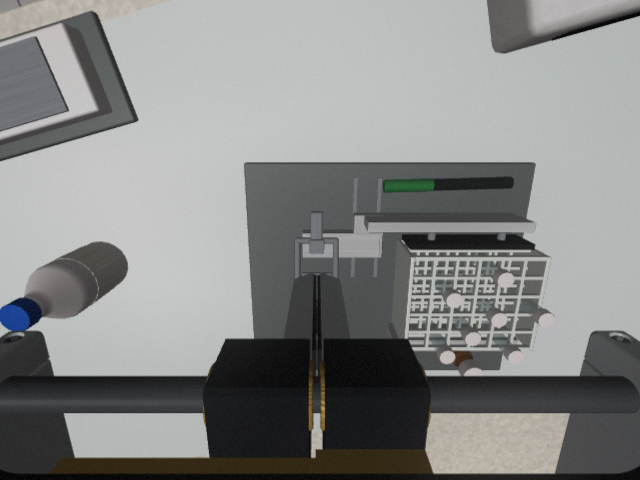

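View pics/is.png

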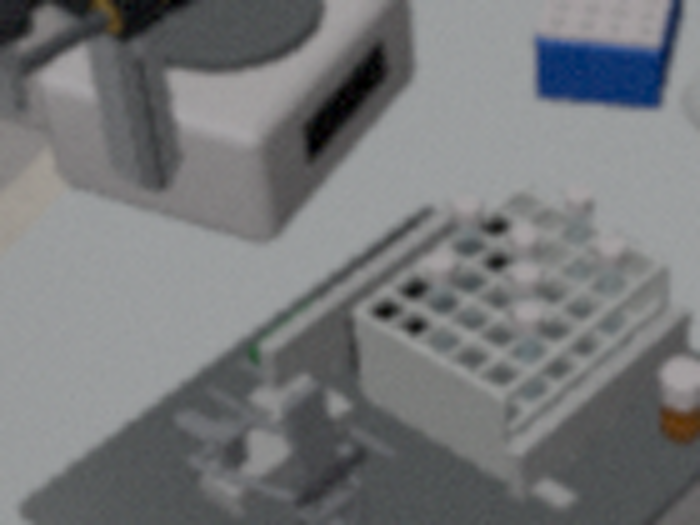

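The wrist view shows the loop lying flat with its crossbar at the keeper (317,240) and the tab at (317,218). The handle is upright. Now I'll plan the lever swing.

Run:
```python
from h import *
np.set_printoptions(precision=4,suppress=True)
print('above',toW((8,75.5,120))[0],'start',toW((8,75.5,90))[0])
s=toW((2,75.5,90))[0]
print('ref',s)
for f in [1.46,1.57,1.7,1.85,2.0,2.15,2.3,2.45,2.6,2.75,2.85,2.95,3.05,3.1416]:
    r=58 if f<2.4 else 58+8*(f-2.4)/.74
    P=np.array([-20+r*np.cos(f)+3.5*np.sin(f),34+r*np.sin(f)-3.5*np.cos(f)])
    L=(P[0]+8,75.5,P[1]); w=toW(L)[0]; print(f,np.round(L,1),w.round(4),(w-s).round(4))
```

```text
above [0.5891 0.0718 0.205 ] start [0.5891 0.0718 0.175 ]
ref [0.5833 0.0733 0.175 ]
1.46 [-2.1 75.5 91.3] [0.5793 0.0744 0.1763] [-0.004   0.0011  0.0013]
1.57 [-8.5 75.5 92. ] [0.5732 0.076  0.177 ] [-0.0101  0.0027  0.002 ]
1.7 [-16.   75.5  92. ] [0.5659 0.078  0.177 ] [-0.0174  0.0046  0.002 ]
1.85 [-24.6  75.5  90.7] [0.5575 0.0802 0.1757] [-0.0257  0.0069  0.0007]
2.0 [-33.   75.5  88.2] [0.5495 0.0823 0.1732] [-0.0338  0.009  -0.0018]
2.15 [-40.8  75.5  84.5] [0.5419 0.0844 0.1695] [-0.0414  0.011  -0.0055]
2.3 [-48.   75.5  79.6] [0.5349 0.0862 0.1646] [-0.0483  0.0129 -0.0104]
2.45 [-54.9  75.5  74. ] [0.5283 0.088  0.159 ] [-0.0549  0.0146 -0.016 ]
2.6 [-61.7  75.5  68. ] [0.5217 0.0897 0.153 ] [-0.0616  0.0164 -0.022 ]
2.75 [-67.8  75.5  60.8] [0.5158 0.0913 0.1458] [-0.0674  0.018  -0.0292]
2.85 [-71.2  75.5  55.4] [0.5125 0.0922 0.1404] [-0.0707  0.0188 -0.0346]
2.95 [-74.1  75.5  49.6] [0.5097 0.0929 0.1346] [-0.0735  0.0196 -0.0404]
3.05 [-76.4  75.5  43.4] [0.5075 0.0935 0.1284] [-0.0758  0.0202 -0.0466]
3.1416 [-78.   75.5  37.5] [0.5059 0.0939 0.1225] [-0.0773  0.0206 -0.0525]
```

Request:
servo_tool(rows=[[-0.03, 0.0076, -0.01, 0, 0, 0, -1], [-0.06, 0.0152, -0.03, 0, 0, 0, -1], [-0.06, 0.0152, -0.055, 0, 0, 0, -1], [-0.06, 0.0152, -0.08, 0, 0, 0, -1], [-0.06, 0.0152, -0.093, 0, 0, 0, -1], [-0.06, 0.0152, -0.093, 0, 0, 0, -1], [-0.06, 0.0152, -0.093, 0, 0, 0, -1], [-0.06, 0.0152, -0.093, 0, 0, 0, -1]])

```text
time_s: 13.05
ee_pos: [0.5899, 0.0718, 0.1771]
eef_rot: [-3.141, -0.003, -0.259]
force: [-0.1, 0.6, 0.2]
grip_width: 0.0007
```

```bash
python3 look.py j
```

```text
[0.5899 0.0718 0.1771] [ 8.8254 75.7589 92.0817] [-3.1405 -0.0034 -0.259 ] [-0.142   0.5655  0.2087] 0.0006756330157883524 13.05
```

View pics/js.png

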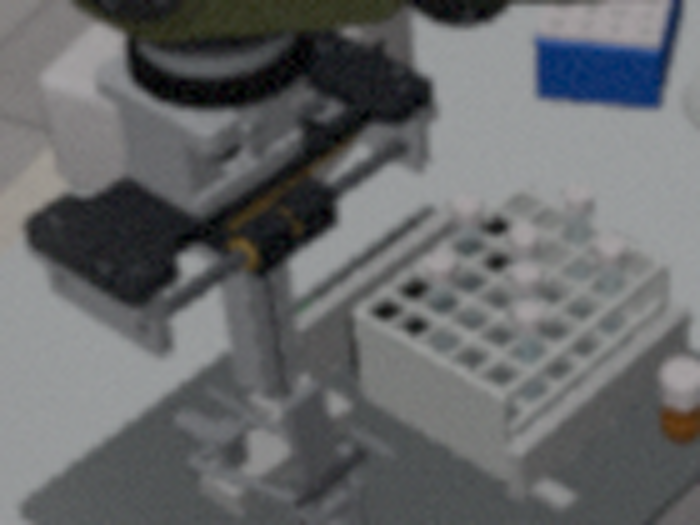

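Request:
servo_tool(rows=[[-0.006, 0.0016, 0, 0, 0, 0, -1], [-0.011, 0.0029, 0, 0, 0, 0, -1], [-0.016, 0.0042, 0, 0, 0, 0, -1], [-0.02, 0.0052, 0, 0, 0, 0, -1], [-0.024, 0.0062, 0, 0, 0, 0, -1], [-0.028, 0.0073, -0.001, 0, 0, 0, -1], [-0.0324, 0.0084, -0.002, 0, 0, 0, -1], [-0.0324, 0.0084, -0.002, 0, 0, 0, -1]])

```text
time_s: 13.82
ee_pos: [0.5567, 0.0805, 0.1749]
eef_rot: [-3.141, -0.003, -0.259]
force: [0.7, -0.8, 0.7]
grip_width: 0.0004
```

```bash
python3 look.py k; python3 -c "
from h import *
import pickle
p,q=pickle.load(open('last.pkl','rb')); save(p,'kw.png')"
```

```text
[0.5567 0.0805 0.1749] [-25.5132  75.5743  89.9389] [-3.1405 -0.0031 -0.2588] [ 0.6955 -0.7814  0.7359] 0.0004316173556291776 13.8167
```

View pics/ks.png

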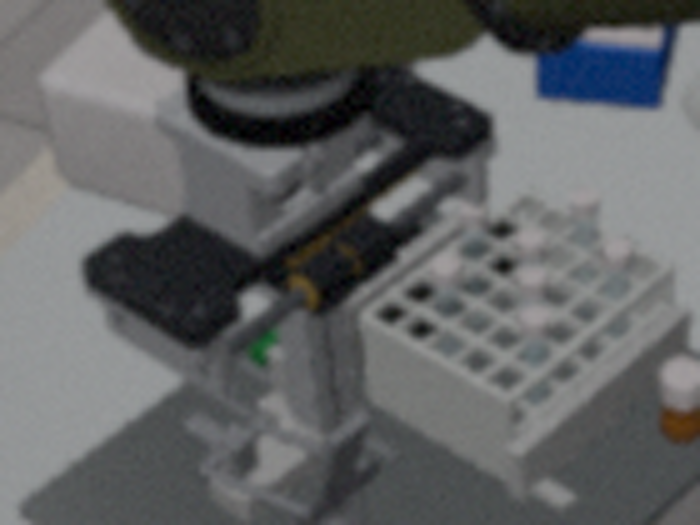

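View pics/kw.png

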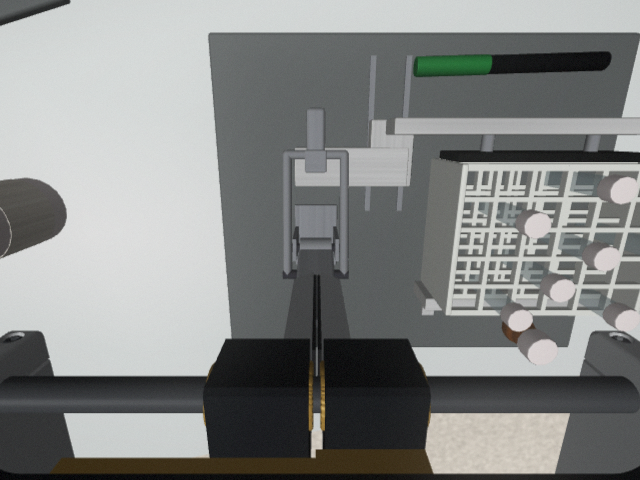

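```bash
cat > bar.py <<'E'
from h import *
import pickle
np.set_printoptions(precision=1,suppress=True,linewidth=140)
p,q=pickle.load(open('last.pkl','rb'))
P,u,v,c=cloud(p); L=toL(P); L[:,2]-=1.7
for lo,hi,n in [(61,66,'right'),(85,90,'left')]:
    k=(L[:,1]>lo)&(L[:,1]<hi)&(L[:,2]>24)&(L[:,2]<70)&(L[:,0]>20)&(L[:,0]<75)
    print(n,k.sum(),'bar x',np.percentile(L[k,0],[5,50,95]),'z',np.percentile(L[k,2],[5,50,95]))
k=(abs(L[:,1]-75)<4)&(L[:,2]>24)&(L[:,2]<60)&(L[:,0]>25)&(L[:,0]<100)
M=L[k]; b=np.round(M[:,0]/3)*3
print([(float(x),float(np.median(M[b==x,2]).round(1))) for x in np.unique(b)])
k=(L[:,1]>-60)&(L[:,1]<20)&(L[:,2]>25)&(L[:,2]<45)&(L[:,0]>55)&(L[:,0]<100)
print('jawbar x',np.percentile(L[k,0],[2,50,98]))
k=(L[:,1]>-130)&(L[:,1]<0)&(L[:,2]>56)&(L[:,2]<63)&(abs(L[:,0])<70)
print('rack',np.percentile(L[k],[1,99],axis=0))
E
python3 bar.py
```

```text
right 68 bar x [41.7 44.3 46.9] z [32.6 34.1 35.6]
left 71 bar x [41.7 44.3 46.8] z [32.6 33.9 35.2]
[(33.0, 41.9), (36.0, 42.1), (39.0, 42.2), (42.0, 42.1), (45.0, 42.1), (48.0, 36.0), (51.0, 35.6), (54.0, 35.8), (57.0, 35.7), (60.0, 35.8), (63.0, 35.8), (66.0, 35.9), (69.0, 35.9), (72.0, 35.5)]
jawbar x [55.1 56.4 57. ]
rack [[ -58.7 -126.    56.2]
 [  40.3  -11.3   62.4]]
```

The bar top is at z 34 under the lip at 42, the jaw has travelled about 8 mm, and the loop is still hooked. I'll continue the swing.

Request:
servo_tool(rows=[[-0.0036, 0.0009, -0.0006, 0, 0, 0, -1], [-0.0072, 0.0018, -0.0017, 0, 0, 0, -1], [-0.011, 0.0029, -0.0035, 0, 0, 0, -1], [-0.0148, 0.0039, -0.0054, 0, 0, 0, -1], [-0.0183, 0.0048, -0.0078, 0, 0, 0, -1], [-0.0218, 0.0057, -0.0103, 0, 0, 0, -1], [-0.0284, 0.0075, -0.0159, 0, 0, 0, -1], [-0.0284, 0.0075, -0.0159, 0, 0, 0, -1]])

```text
time_s: 14.58
ee_pos: [0.5272, 0.0881, 0.1578]
eef_rot: [-3.141, -0.001, -0.259]
force: [-0.5, 0.3, -0.8]
grip_width: 0.0004
```

```bash
python3 look.py l; python3 bar.py
```

```text
[0.5272 0.0881 0.1578] [-56.0221  75.3553  72.7777] [-3.1412 -0.0005 -0.2587] [-0.4889  0.3224 -0.7853] 0.00035852567513908076 14.5833
right 80 bar x [36.1 38.5 41.1] z [33.  34.2 35.3]
left 85 bar x [36.  38.3 41.1] z [33.  34.3 35.8]
[(27.0, 38.2), (30.0, 42.1), (33.0, 42.1), (36.0, 42.1), (39.0, 42.1), (42.0, 41.2), (45.0, 37.0), (48.0, 37.6), (51.0, 38.0), (54.0, 38.4), (57.0, 38.7), (60.0, 39.1), (63.0, 39.6), (66.0, 39.4)]Traceback (most recent call last):
  File "bar.py", line 13, in <module>
    print('jawbar x',np.percentile(L[k,0],[2,50,98]))
                     ~~~~~~~~~~~~~^^^^^^^^^^^^^^^^^^
    return _quantile_unchecked(
        a, q, axis, out, overwrite_input, method, keepdims, weights)
    return _ureduce(a,
                    func=_quantile_ureduce_func,
    ...<5 lines>...
                    overwrite_input=overwrite_input,
                    method=method)
    r = func(a, **kwargs)
    result = _quantile(arr,
                       quantiles=q,
    ...<2 lines>...
                       out=out,
                       weights=wgt)
    slices_having_nans = np.isnan(arr[-1, ...])
                                  ~~~^^^^^^^^^
IndexError: index -1 is out of bounds for axis 0 with size 0
```

View pics/ls.png

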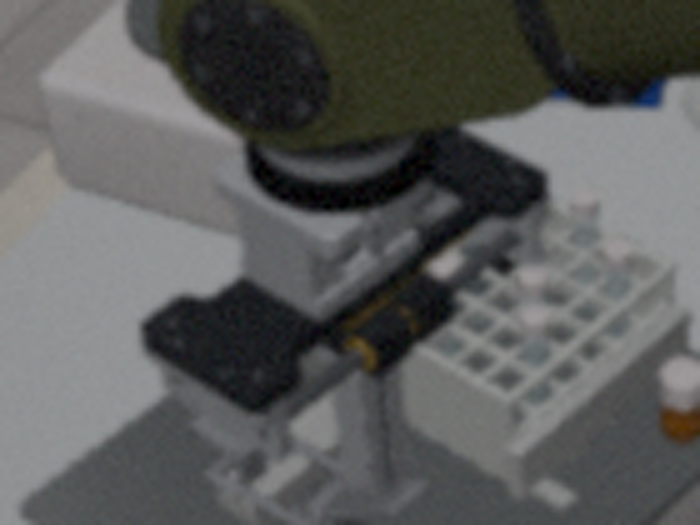

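Request:
servo_tool(rows=[[-0.0028, 0.0008, -0.0022, 0, 0, 0, -1], [-0.0055, 0.0016, -0.0048, 0, 0, 0, -1], [-0.0085, 0.0024, -0.0084, 0, 0, 0, -1], [-0.0114, 0.0032, -0.012, 0, 0, 0, -1], [-0.0147, 0.0041, -0.0174, 0, 0, 0, -1], [-0.0175, 0.0048, -0.0232, 0, 0, 0, -1], [-0.0175, 0.0048, -0.0232, 0, 0, 0, -1], [-0.0175, 0.0048, -0.0232, 0, 0, 0, -1]])

```text
time_s: 15.35
ee_pos: [0.5101, 0.0928, 0.1349]
eef_rot: [-3.141, -0.0, -0.258]
force: [-0.3, -0.4, -0.3]
grip_width: 0.0004
```

```bash
python3 look.py m; python3 bar.py 2>/dev/null
```

```text
[0.5101 0.0928 0.1349] [-73.7099  75.5001  49.9397] [-3.1414 -0.0001 -0.2584] [-0.2525 -0.3525 -0.3031] 0.0003862106044866791 15.35
right 120 bar x [35.6 37.8 40.5] z [33.7 34.9 36.2]
left 113 bar x [35.5 37.9 40.5] z [33.2 34.8 36.1]
[(27.0, 40.3), (30.0, 42.1), (33.0, 42.0), (36.0, 42.0), (39.0, 42.1), (42.0, 38.5), (45.0, 38.4), (48.0, 39.2), (51.0, 40.1), (54.0, 41.1), (57.0, 41.9), (60.0, 42.8), (63.0, 43.6), (66.0, 42.7)]
```

Request:
servo_tool(rows=[[-0.0014, 0.0004, -0.0035, 0, 0, 0, -1], [-0.0028, 0.0008, -0.007, 0, 0, 0, -1], [-0.0042, 0.0011, -0.0105, 0, 0, 0, -1], [-0.0042, 0.0011, -0.0105, 0, 0, 0, -1], [-0.0042, 0.0011, -0.0105, 0, 0, 0, -1], [-0.0042, 0.0011, -0.0105, 0, 0, 0, -1], [-0.0042, 0.0011, -0.0105, 0, 0, 0, -1], [-0.0042, 0.0011, -0.0105, 0, 0, 0, -1]])

```text
time_s: 16.12
ee_pos: [0.5064, 0.0939, 0.125]
eef_rot: [-3.141, -0.001, -0.259]
force: [-0.4, 0.5, 0.4]
grip_width: 0.0005
```

```bash
python3 look.py n; python3 bar.py 2>/dev/null
```

```text
[0.5064 0.0939 0.125 ] [-77.5301  75.575   40.0433] [-3.141  -0.0012 -0.2587] [-0.357   0.5035  0.3656] 0.0005140252846371913 16.1167
right 142 bar x [36.  38.1 41.2] z [33.  34.9 36.3]
left 141 bar x [35.9 38.2 41.3] z [32.5 34.7 36. ]
[(27.0, 36.5), (30.0, 42.0), (33.0, 42.1), (36.0, 42.1), (39.0, 42.1), (42.0, 41.0), (45.0, 38.8), (48.0, 39.3), (51.0, 40.7), (54.0, 41.6), (57.0, 42.8), (60.0, 43.7), (63.0, 42.6)]
```

View pics/ns.png

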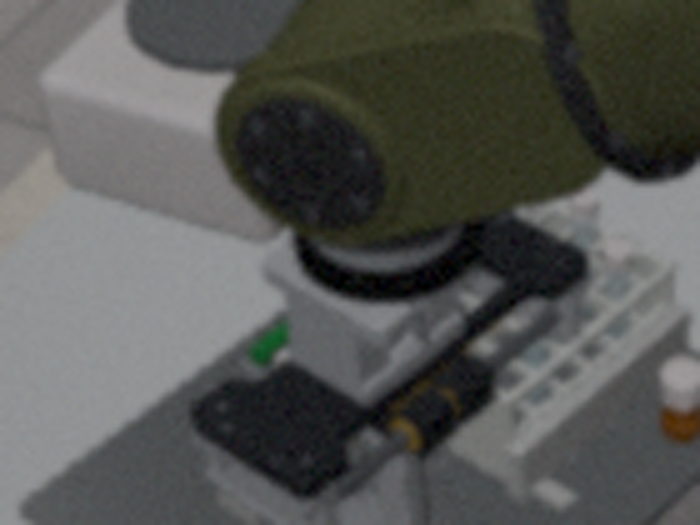

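View pics/nw.png

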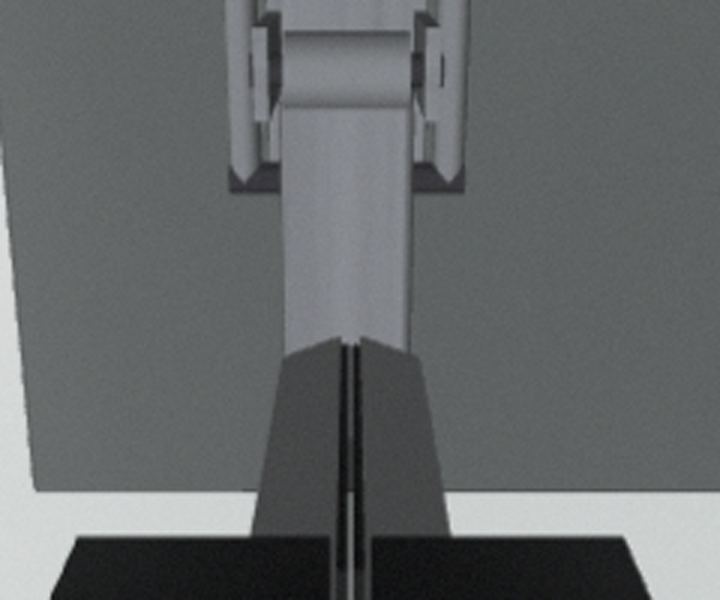

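The wrist crop shows the handle lying flat under the fingertips at (350,350), on the latch line. I'll press down in small steps.

Request:
servo_tool(rows=[[0, 0, -0.0005, 0, 0, 0, -1], [0, 0, -0.001, 0, 0, 0, -1], [0, 0, -0.0015, 0, 0, 0, -1], [0, 0, -0.002, 0, 0, 0, -1], [0, 0, -0.0023, 0, 0, 0, -1], [0, 0, -0.0026, 0, 0, 0, -1], [0, 0, -0.0026, 0, 0, 0, -1], [0, 0, -0.0026, 0, 0, 0, -1]])

```text
time_s: 16.88
ee_pos: [0.5064, 0.0939, 0.1226]
eef_rot: [-3.141, -0.001, -0.259]
force: [-2.2, -0.8, 4.5]
grip_width: 0.0005
```

Request:
servo_tool(rows=[[0, 0, -0.0003, 0, 0, 0, -1], [0, 0, -0.0005, 0, 0, 0, -1], [0, 0, -0.0007, 0, 0, 0, -1], [0, 0, -0.0007, 0, 0, 0, -1], [0, 0, -0.0007, 0, 0, 0, -1], [0, 0, -0.0007, 0, 0, 0, -1], [0, 0, -0.0007, 0, 0, 0, -1], [0, 0, -0.0007, 0, 0, 0, -1]])

```text
time_s: 17.55
ee_pos: [0.5065, 0.0939, 0.1225]
eef_rot: [-3.141, -0.002, -0.259]
force: [-5.3, -0.8, 9.2]
grip_width: 0.0004
```

Request:
servo_tool(rows=[[-0.0003, 0.0001, -0.0008, 0, 0, 0, -1], [-0.0004, 0.0001, -0.001, 0, 0, 0, -1], [-0.0004, 0.0001, -0.0011, 0, 0, 0, -1], [-0.0004, 0.0001, -0.0011, 0, 0, 0, -1], [-0.0004, 0.0001, -0.0011, 0, 0, 0, -1], [-0.0004, 0.0001, -0.0011, 0, 0, 0, -1], [-0.0004, 0.0001, -0.0011, 0, 0, 0, -1], [-0.0004, 0.0001, -0.0011, 0, 0, 0, -1]])

```text
time_s: 18.22
ee_pos: [0.5064, 0.094, 0.1224]
eef_rot: [-3.14, -0.003, -0.259]
force: [-2.9, -1.0, 11.3]
grip_width: 0.0003
```

Request:
servo_tool(rows=[[-0.0003, 0.0001, -0.0012, 0, 0, 0, -1], [-0.0003, 0.0001, -0.0014, 0, 0, 0, -1], [-0.0003, 0.0001, -0.0015, 0, 0, 0, -1], [-0.0003, 0.0001, -0.0015, 0, 0, 0, -1], [-0.0003, 0.0001, -0.0015, 0, 0, 0, -1], [-0.0003, 0.0001, -0.0015, 0, 0, 0, -1], [-0.0003, 0.0001, -0.0015, 0, 0, 0, -1], [-0.0003, 0.0001, -0.0015, 0, 0, 0, -1]])

```text
time_s: 18.88
ee_pos: [0.5065, 0.094, 0.1222]
eef_rot: [-3.14, -0.004, -0.259]
force: [-6.6, -1.9, 17.1]
grip_width: 0.0003
```

Request:
servo_tool(rows=[[-0.0005, 0.0001, -0.0013, 0, 0, 0, -1], [-0.0005, 0.0001, -0.0013, 0, 0, 0, -1], [-0.0005, 0.0001, -0.0013, 0, 0, 0, -1], [-0.0005, 0.0001, -0.0013, 0, 0, 0, -1], [-0.0005, 0.0001, -0.0013, 0, 0, 0, -1], [-0.0005, 0.0001, -0.0013, 0, 0, 0, -1], [-0.0005, 0.0001, -0.0013, 0, 0, 0, -1], [-0.0005, 0.0001, -0.0013, 0, 0, 0, -1]])

```text
time_s: 19.55
ee_pos: [0.5065, 0.094, 0.1222]
eef_rot: [-3.14, -0.006, -0.259]
force: [-6.6, -1.7, 16.3]
grip_width: 0.0004
```

Request:
servo_tool(rows=[[0, 0, 0.002, 0, 0, 0, -1], [0, 0, 0.01, 0, 0, 0, -1], [0, 0, 0.03, 0, 0, 0, -1], [0, 0, 0.06, 0, 0, 0, -1], [0, 0, 0.09, 0, 0, 0, -1], [0, 0, 0.12, 0, 0, 0, -1], [-0.03, 0, 0.15, 0, 0, 0, -1], [-0.05, 0, 0.17, 0, 0, 0, -1]])

```text
time_s: 20.22
ee_pos: [0.4556, 0.0939, 0.2946]
eef_rot: [-3.139, -0.007, -0.259]
force: [-0.7, -0.1, 0.2]
grip_width: 0.0007
```

```bash
python3 look.py o; python3 bar.py
python3 - <<'E'
from h import *
import pickle
np.set_printoptions(precision=1,suppress=True,linewidth=140)
p,q=pickle.load(open('last.pkl','rb')); save(p,'ow.png')
P,u,v,c=cloud(p); L=toL(P); L[:,2]-=1.7
k=(abs(L[:,1]-75)<8)&(L[:,2]>24)&(L[:,2]<110)&(L[:,0]>-100)&(L[:,0]<0)
M=L[k]; b=np.round(M[:,0]/5)*5
print('handle',[(float(x),float(np.median(M[b==x,2]).round(1))) for x in np.unique(b)])
E
```

```text
[0.4556 0.0939 0.2946] [-126.6305   62.5606  209.5941] [-3.1393 -0.0074 -0.2587] [-0.7142 -0.1482  0.1884] 0.000675338094400407 20.2167
right 35 bar x [36.2 38.3 40.8] z [33.6 34.8 36.1]
left 41 bar x [36.1 38.4 41. ] z [33.7 34.7 36. ]
[(27.0, 32.8), (30.0, 41.9), (33.0, 42.1), (36.0, 42.3), (39.0, 41.9), (42.0, 41.0), (45.0, 38.8), (48.0, 39.7), (51.0, 40.2), (54.0, 41.5), (57.0, 42.3), (60.0, 43.5), (63.0, 44.7), (66.0, 44.7)]
handle [(-90.0, 37.0), (-85.0, 37.4), (-80.0, 37.3), (-75.0, 37.6), (-70.0, 37.6), (-65.0, 37.5), (-60.0, 37.4), (-55.0, 37.5), (-50.0, 37.3), (-45.0, 37.5), (-40.0, 37.5), (-35.0, 37.3), (-30.0, 37.7), (-25.0, 38.6), (-20.0, 40.8), (-15.0, 39.3)]Traceback (most recent call last):
  File "bar.py", line 13, in <module>
    print('jawbar x',np.percentile(L[k,0],[2,50,98]))
                     ~~~~~~~~~~~~~^^^^^^^^^^^^^^^^^^
    return _quantile_unchecked(
        a, q, axis, out, overwrite_input, method, keepdims, weights)
    return _ureduce(a,
                    func=_quantile_ureduce_func,
    ...<5 lines>...
                    overwrite_input=overwrite_input,
                    method=method)
    r = func(a, **kwargs)
    result = _quantile(arr,
                       quantiles=q,
    ...<2 lines>...
                       out=out,
                       weights=wgt)
    slices_having_nans = np.isnan(arr[-1, ...])
                                  ~~~^^^^^^^^^
IndexError: index -1 is out of bounds for axis 0 with size 0
```

View pics/ow.png

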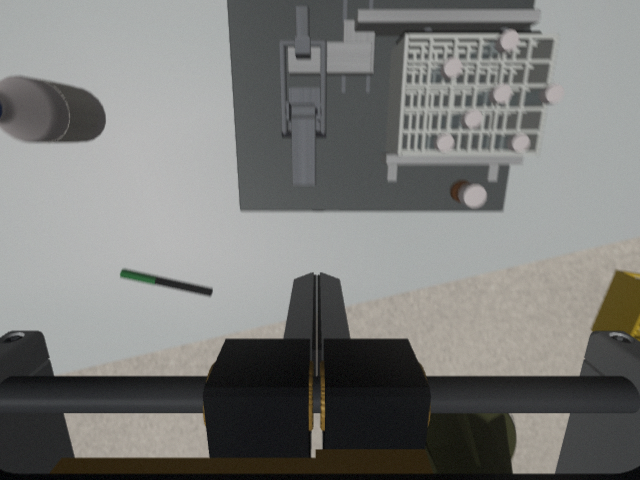

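View pics/os.png

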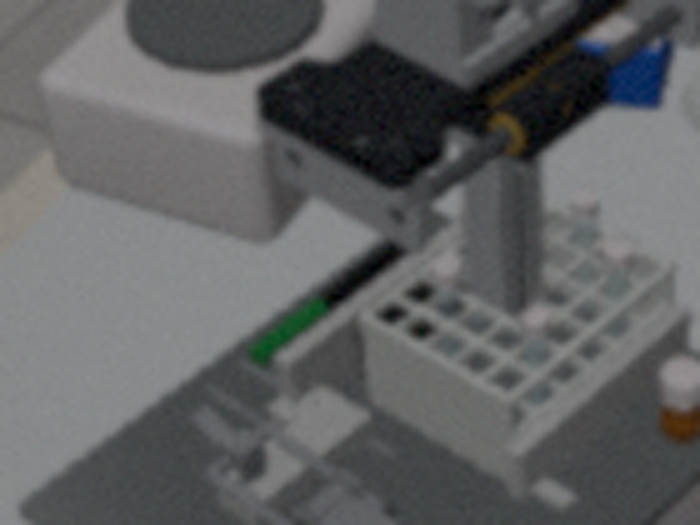

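The handle's upper face is flat at 37.5 mm along its whole length. The bar is under the lip with x 38.4 and top z 34.8. The rack, vial and marker stand undisturbed, and the arm is clear. Handing in.

```bash
python3 -c "
from station import hand_in
print(hand_in())"
```

```text
the job is handed in; nothing more can be done
None
```

The rack is clamped and the job is handed in at about 20 s of the 58 s allowed. No verdict was reported.

**What I did**
- I gripped the loop by its tab and lowered the crossbar about 10 mm beyond the keeper seat. I then drew it back under the lip until the pull rose to about 6 N and the jaw crept 0.4 mm.
- I released the tab and swung the lever over with closed fingertips until it lay flat.
- I pressed on the handle pad for over a second. The downward readings were 17.1 N and 16.3 N at the end of the last two moves, about 18 N with the sideways part, so slightly above the 15 N asked.

**Last checks**
- **Handle:** its upper face lies at 37.0–37.6 mm along its length; the expected shut height is 37.5 mm.
- **Loop:** the crossbar is still hooked, with its top at about 35 mm under the 42 mm lip. Jaw travel is about 19.6 mm; about 19 mm was expected.
- **Surroundings:** the rack, vial and markers looked undisturbed in the last pictures, and the arm is clear of everything. I did not look again at the beaker or the dish, but the arm did not work near them after the start.
- **Forces:** I only saw them at the end of each move, and the largest was about 18 N. While I moved the tab there was a brief sideways load of about 7 N, which I corrected.
- **Failed check:** my jaw-bar and rack position check failed in the final picture because the jaw bar was out of view. The 19.6 mm travel therefore comes from the crossbar position.

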